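Nip a mended book in the small book press

TASK

The mended book is lying in the little book press: take the crank from the key tray, fit it right down on the square end of the press screw and wind it clockwise, several turns, until the platen bears snugly on the book, about three quarters of a turn past first touch - much more would crush it. Reach in at a slant, because the glass shelf hangs over the press and must not be bumped. Then lift the crank off, lay it gently back in the roomy half of the key tray, flat and knob up, and leave the other things where they are.

Things in the scene. Friction and masses are not known exactly. Their poses are not given: they have to be found in the camera images.
- crank: Dark steel crank, 260 g. Origin: centre of the square socket at the flat underside; z up, x along the arm to the knob. Socket: square hole right through, 16.4 mm wide, sides along x and y, in a boss 32 x 32 mm, 24 mm tall. Arm: flat bar 18 mm wide, 12 mm thick, underside flush with the boss, round end 24 mm wide. Knob axis 60 mm from the origin (crank radius). Starts flat in the tray, knob up.
- knob_mid (a point): Grip point on the crank's dark wooden knob, on its axis, 44 mm above the crank's underside. The knob is an upright cylinder of 24 mm diameter, from 14 to 68 mm above the underside, free to turn (some drag, 0.05 N m) on a pin parallel to the crank's z, so a hand holding it need not turn with the crank. Use only its position and z: its x and y turn with the knob.
- square_seat (a point): Seat of the crank on the press screw: on the axis, at the top of its round collar (28 mm diameter), the foot of the square. z up; x and y along the sides of the square, 14 mm wide, rising 26 mm from here, the last 5 mm tapered to 9 mm. A crank fully on has its underside at this point, 1.2 mm loose all round. It turns and sinks with the screw.
- screw (a joint): Turning of the press screw in rad, growing clockwise seen from above, which lowers the screw, the square and the platen together by 4.0 mm a turn. It turns with about 0.15 N m of friction and stays where it is left. It starts anywhere from 6 to 12.5.
- platen: The dark iron platen, a plate 120 x 190 x 14 mm between the two columns, which the screw lowers on the book. Origin: centre of its underside.
- book: The mended book, dark red hard cover, 140 x 190 x 30 mm, lying flat on the press bed with its spine to the front and about 2 cm of it showing in front of the platen. Origin: centre of its underside, so its top is 30 mm above that. At the start there are 8 to 12 mm of air under the platen. Once touched, the book gives, and each further quarter turn adds about 30 N to the squeeze.
- press: Small bookbinding press, fixed: dark iron bed 200 x 280 mm, 22 mm high, columns of 18 mm diameter at y = -118 and +118 mm, yoke across them 44 mm wide with its top at 136 mm, brass nut to 144 mm. Origin: centre of the foot at deck height, z up, y along the yoke.
- tray: Teal silicone key tray, fixed, 200 x 130 mm, 16 mm high, walls and floor 4 mm. Origin: underside centre; x along its long side. A 13 mm high divider at x = -32 mm leaves the roomy half, x from -30 to +96 mm and y from -61 to +61 mm, for the crank; a door key lies in the other half. The tray may stand left or right of the press.
- crank_mid (a point): Point on the underside of the crank, under the arm, 30 mm from the socket's centre towards the knob: the middle of its length.
- glass_shelf: Clear glass shelf on stainless brackets, fixed. Glass 8 mm thick, underside 450 mm above the deck, 960 mm wide in y. Origin: on the deck below the middle of its front edge; the glass reaches from there 265 mm away from the robot, over the far side of the press and of the crank's circle. Brackets at its two ends only.
- lunch_box: Purple plastic lunch box with clip-on lid, 180 x 130 x 62 mm, loose on the deck on the side of the press away from the tray. Origin: underside centre. To be left alone.
- glue_bottle: White glue bottle, 52 mm diameter, 130 mm tall, standing loose far left of the press under the shelf. Origin: underside centre. To be left alone.
- tyre_gauge: Black tyre gauge, 150 mm long, loose on the glass shelf. Origin: underside. To be left alone.
- incense_dish: White ceramic incense dish with two ear points, 96 mm across, loose on the glass shelf. Origin: underside centre. To be left alone.
- glue_brush: Flat glue brush, 150 mm long, lying loose on the deck far right of the press. Origin: underside, about mid length. To be left alone.
- door_key: Brass door key, 64 mm long, lying loose in the small half of the tray. Origin: underside, about mid length. To be left alone.
Things that resemble listed ones, but are neither listed nor needed, are in the scene too. Of the things that look like the crank, the larger one is meant.

How it is judged:
On the way, in this order (a step that is already met when the one before it is completed fails the run):
1. the crank is fully on the square end of the screw (distance between crank and square_seat below 0.008 m and angle between the z axis of crank and the z axis of square_seat, either way round below 0.15 rad), for 0.2 s.
2. with the crank still on, the platen has been wound down on the book (horizontal distance between crank and square_seat below 0.006 m and distance between crank and square_seat below 0.016 m and contact force between platen and book above 30 N), for 0.3 s.
At the end, for the whole second after the job is handed in: The platen presses the book with 30 to 190 N, the book has moved under 10 mm, and the crank lies still and flat (tilt under 0.1 rad) on the floor of the tray's roomy half, its middle between the walls (contact force between platen and book between 30 and 190 N and x of crank_mid in the frame of tray between -0.03 and 0.096 m and y of crank_mid in the frame of tray between -0.061 and 0.061 m and z of crank_mid in the frame of tray below 0.01 m and angle between crank's own z axis and vertical below 0.1 rad and linear speed of crank below 0.01 m/s and distance of book from where it was at the start of the episode below 0.01 m); the robot touches nothing.
It fails at once if the book is crushed: platen on book above 190 N (contact force between platen and book above 190 N).
It fails at once if the glass shelf or its brackets are struck (above 5 N) (contact force between any of the arm, the fingers, crank and glass_shelf above 5 N).
It fails at once if the crank is dropped or banged into the tray, as by a fall of several centimetres (above 100 N) (contact force between crank and tray above 100 N).
It fails at once if a bystander is moved by more than 30 mm (distance of any of lunch_box, glue_bottle, tyre_gauge, incense_dish, glue_brush, door_key from where it was at the start of the episode above 0.03 m).
It also fails if it takes over 67 s, if anything falls off the work surface, if the arm or the gripper's body presses on something with over 40 N, if the wrist force passes 120 N, or if a joint passes its speed limit or range.

ROBOT

A 6-joint arm with a two-finger parallel gripper is mounted at the origin on the work surface. World frame = base frame: x ahead of the robot, y to its left, z up, the work surface at z = 0. Lengths are in m, angles in rad, forces in N, time in s.
With the tool pointing down it reaches from about 0.3 to 0.775 m from the base axis. Payload 14.6 kg.
Tool frame: the origin (TCP) lies on the centre line of the jaws, within the pads' length; the fingertips stand manip.tcp_to_tips ahead of it and the grasp point (between the pads) lies 6 mm ahead of it (manip.tcp_to_tips is the distance from the TCP to the fingertips, in m); y points along the fingers, z is the direction in which the jaws open and shut, and the axes are right-handed (so a half turn about y gives the same grasp; the last joint's range is limited). The gripper opens to 85 mm and grips with 20 to 120 N. Pads are 22 mm wide; open, the fingers measure 114 mm over their backs; the gripper's body (76 mm by 85 mm) begins 54 mm behind the grasp point. The pads swing forward as they close: fully open they stand 13 mm farther back than shut.
Start: joints at [-1.364, 0.3, 1.521, -0, 1.321, -0.067], TCP at [0.149, -0.53, 0.234] pointing down, gripper open.
Joint ranges: [-3.03, 3.03], [-0.79, 2.21], [0.23, 2.52], [-1.04, 4.18], [0, 3.07], [-2.55, 2.55]. Speed limits (rad/s): [2.22, 2.22, 2.57, 3.14, 3.14, 3.14].

INTERFACE

Orientations are given as a unit quaternion [x, y, z, w].
In Python, from plant import manip gives the robot as it stands.
- The arm moves only by the shell command python3 -m jog 'ROWS' [FORCE]. ROWS is JSON, a list of rows, each a list of 3 entries, a list of its own where there are three numbers: the turn, a rotation vector about the tool's x, y, z in degrees, then the shift along the tool's x, y, z in mm, then the closure, from 0 (fully open) to 1 (shut). A call has 1 to 5 rows; each row shifts and turns the pose as measured when the row begins, along the tool's axes as they then stand; what a row does not reach is not made up. A row lasts 1/8 s, in which the tool goes at most 62.5 mm and 10.7 degrees, less where a joint would pass 70% of its speed; a pose out of reach is approached as far as the arm can. A call is refused whole if a number of a shift passes 62.5 or a number of a turn 10.7, either way. A call with a gripper value outside its range is refused whole. The fingers move at their own pace and stop on an object; FORCE is the grip in N (left out, the last holds). Time passes only in rows, so rows that do not move let the fingers close. It gives the time, the measured TCP pose, the force and the opening at its end, in the units of the state.
- manip.state(): the state, without advancing time (a new reading comes with each control period).
- manip.capture(name): name is "side" or "top" or "wrist"; returns a dict with "color" (480x640x3 uint8, blue, green, red), "K" (3x3 intrinsics, pixels), "rvec" (rotation vector, rad) and "tvec" (3), from world to camera coordinates, as OpenCV has them; the wrist camera has in their place "hand_eye" (4x4, takes a point from camera to tool coordinates, whose origin is the TCP and whose axes are the tool frame's). Camera axes: x right, y down, z forward; pixel columns grow to the right and rows downward; lengths in m; the calibration is good to about 2 mm. The wrist camera is an equidistant fisheye: a pixel r from the principal point sees the ray r / f radians off the axis. A picture is of the moment at which its call begins: read the wrist's pose just before it. There is no depth.
- manip.hand_in(): hands the job in, once; it reports no verdict.
The state is a dict: "clock": time; "joint_pos": joint angles; "joint_vel": joint speeds; "joint_torque": joint torques, N m; "tcp_pos": TCP position; "tcp_rot": TCP orientation; "contact_force": force on the tool from outside, world axes, zero at the start; "torque": the same for the moment, N m; "grip_width": finger opening in m.
Only numpy, scipy, OpenCV 4.12 (cv2) and the standard library are available. Lean on these libraries where they do the work, as an engineer would, in place of code of your own. Each camera call takes 0.05 s, during which the arm holds its last target.

## Working session

There is one attempt and no reset: what is moved stays moved. The work goes in short steps, Python scripts to look and compute and a shell command to move; the robot and the scene stay as the last step left them, time stands still between calls to the robot, and variables do not carry over. Pictures are saved under pics/ and viewed, and the job is handed in when it is done.

```bash
ls; mkdir -p pics
python3 - <<'E'
from plant import manip
import cv2
print(manip.state()); print(manip.tcp_to_tips)
for n in ["side","top","wrist"]:
    c=manip.capture(n); cv2.imwrite(f"pics/{n}0.png",c["color"]); print(n,{k:v for k,v in c.items() if k!="color"})
E
```

```text
pics
{'clock': 0.0, 'joint_pos': array([-1.36360315e+00,  3.00490377e-01,  1.52160460e+00, -4.14329967e-06,
        1.32065408e+00, -6.66055129e-02]), 'joint_vel': array([ 0.00012316,  0.00033939,  0.00013014, -0.00014255,  0.00032024,
        0.00128135]), 'joint_torque': array([-2.51424872e-04, -5.43502378e+01, -3.61797810e+01, -7.27741622e-05,
        3.99846205e-03,  1.06041588e-05]), 'tcp_pos': array([ 0.14866105, -0.52929081,  0.23320078]), 'tcp_rot': array([-0.09653084,  0.7008986 , -0.70008312,  0.09647058]), 'contact_force': array([-0.20041886, -0.87274509,  0.2526425 ]), 'torque': array([-0.0205039 , -0.02119418, -0.04936309]), 'grip_width': 0.08535133488512311}
0.025
side {'K': array([[553.58174909,   0.        , 313.96448921],
       [  0.        , 553.58174909, 234.53874862],
       [  0.        ,   0.        ,   1.        ]]), 'rvec': array([ 2.27790632, -0.64799306,  0.23946764]), 'tvec': array([-0.49733693,  0.35156236,  1.40652869])}
top {'K': array([[576.81990711,   0.        , 310.15340799],
       [  0.        , 576.81990711, 236.34586023],
       [  0.        ,   0.        ,   1.        ]]), 'rvec': array([ 2.1944222 , -2.17424896,  0.09653277]), 'tvec': array([-0.06142898,  0.56472085,  1.88889978])}
wrist {'K': array([[371.64829954,   0.        , 321.97757246],
       [  0.        , 371.64829954, 245.09335442],
       [  0.        ,   0.        ,   1.        ]]), 'hand_eye': array([[-1.61873604e-03,  9.46010889e-01,  3.24130804e-01,
        -8.30906033e-02],
       [ 1.52475465e-04, -3.24130992e-01,  9.46012197e-01,
        -1.40686708e-01],
       [ 9.99998678e-01,  1.58076603e-03,  3.80439066e-04,
         3.19328304e-04],
       [ 0.00000000e+00,  0.00000000e+00,  0.00000000e+00,
         1.00000000e+00]])}
```

View pics/side0.png

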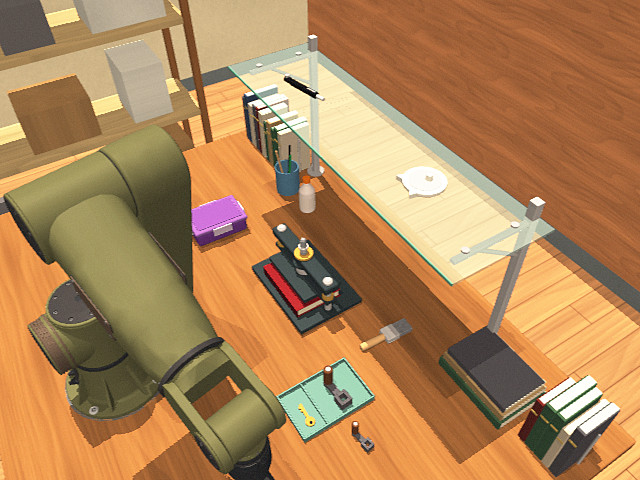

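View pics/top0.png

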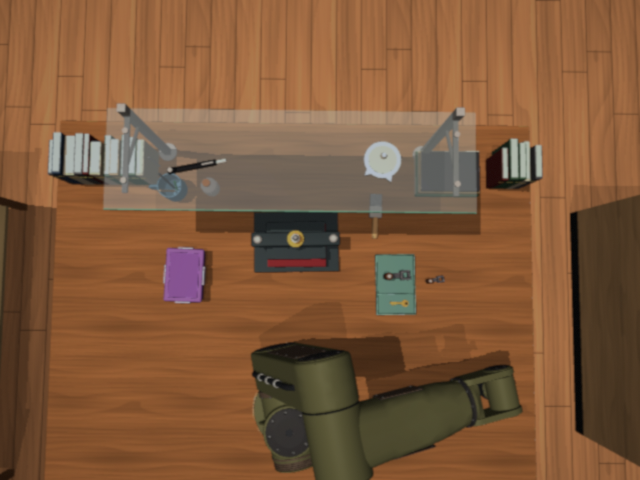

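View pics/wrist0.png

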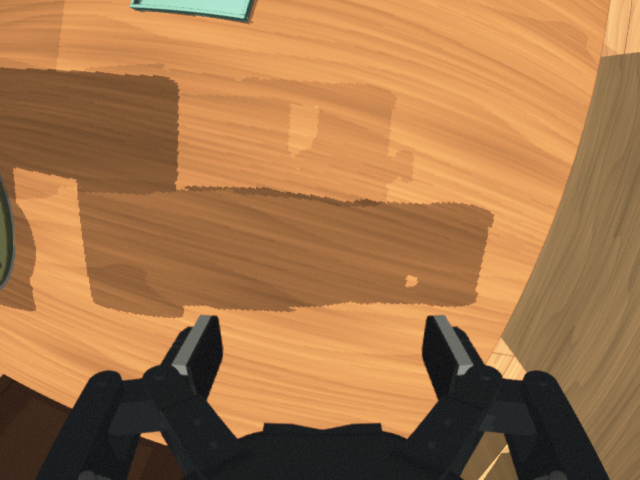

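The side and top views show the tray right of the press: the crank is in its upper half with the knob towards the press, a smaller decoy crank lies outside it to the right, and the screw square sits in the brass nut. I'll zoom in on these next.

```bash
cat > h.py <<'E'
import numpy as np, cv2
from plant import manip
from scipy.spatial.transform import Rotation as R
def cam(name): return manip.capture(name)
def ray(c,uv):
    Rm=cv2.Rodrigues(c["rvec"])[0]; C=-Rm.T@c["tvec"]
    d=Rm.T@np.linalg.inv(c["K"])@np.array([uv[0],uv[1],1.]); return C,d/np.linalg.norm(d)
def wray(c,uv,s):
    K=c["K"]; x=(np.array(uv)-K[:2,2])/K[0,0]; r=np.linalg.norm(x)
    d=np.array([*(x/r*np.sin(r)),np.cos(r)]) if r>1e-9 else np.array([0,0,1.])
    H=c["hand_eye"]; Q=R.from_quat(s["tcp_rot"]).as_matrix()
    return Q@H[:3,3]+s["tcp_pos"], Q@H[:3,:3]@d
def atz(r,z): C,d=r; return C+d*(z-C[2])/d[2]
def tri(*rs):
    A=0;b=0
    for C,d in rs:
        P=np.eye(3)-np.outer(d,d); A=A+P; b=b+P@C
    X=np.linalg.solve(A,b); return X,[np.linalg.norm(np.cross(X-C,d)) for C,d in rs]
def proj(c,X):
    return cv2.projectPoints(np.array(X,float).reshape(-1,3),c["rvec"],c["tvec"],c["K"],None)[0].reshape(-1,2)
def wproj(c,X,s):
    X=np.array(X,float).reshape(-1,3);Q=R.from_quat(s["tcp_rot"]).as_matrix()
    T=(X-s["tcp_pos"])@Q; H=c["hand_eye"]; P=(T-H[:3,3])@H[:3,:3]
    th=np.arctan2(np.linalg.norm(P[:,:2],axis=1),P[:,2]); n=np.linalg.norm(P[:,:2],axis=1,keepdims=True)
    return c["K"][0,0]*th[:,None]*P[:,:2]/n+c["K"][:2,2]
def crop(img,x0,y0,w,h,k,fn):
    cv2.imwrite(fn,cv2.resize(img[y0:y0+h,x0:x0+w],None,fx=k,fy=k,interpolation=cv2.INTER_CUBIC))
def show(tag=""):
    s=manip.state(); Q=R.from_quat(s["tcp_rot"]).as_matrix()
    print(tag,"t",round(s["clock"],2),"p",np.round(s["tcp_pos"]*1e3,1),"x",Q[:,0].round(3),"y",Q[:,1].round(3),"z",Q[:,2].round(3),"F",s["contact_force"].round(1),"T",s["torque"].round(2),"w",round(s["grip_width"]*1e3,1)); print("  q",s["joint_pos"].round(3))
    return s,Q
E
python3 - <<'E'
from h import *
t=cv2.imread("pics/top0.png"); s=cv2.imread("pics/side0.png")
crop(t,365,240,100,75,8,"pics/top_tray.png"); crop(t,240,200,110,80,7,"pics/top_press.png")
crop(s,270,350,120,90,6.6,"pics/side_tray.png"); crop(s,245,215,120,90,6.6,"pics/side_press.png")
E
```

```text
(no output)
```

View pics/top_tray.png

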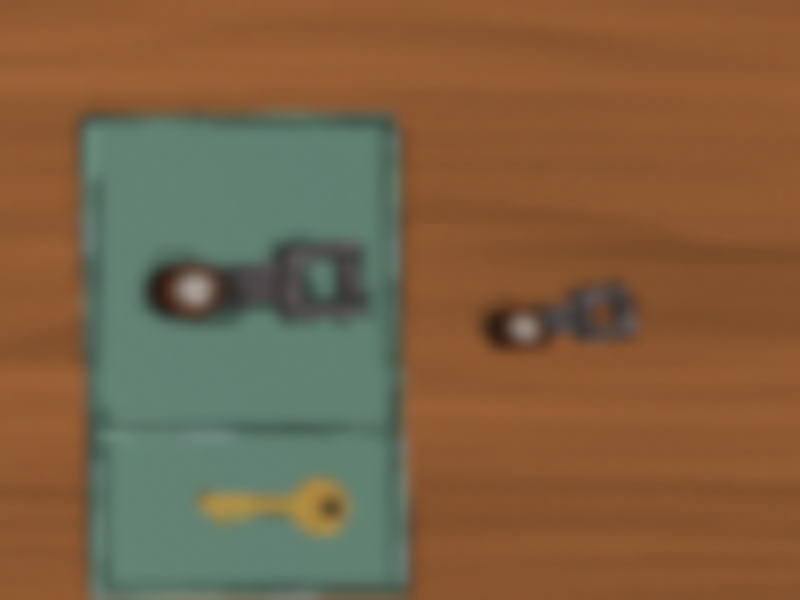

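View pics/top_press.png

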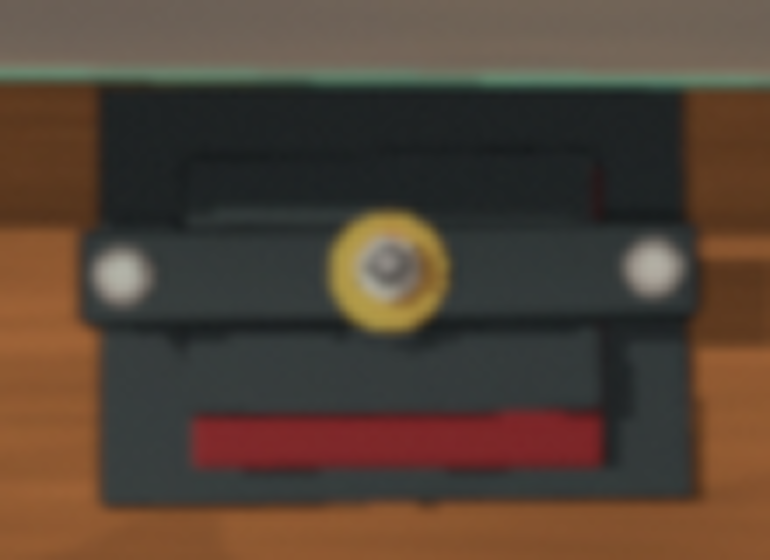

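View pics/side_tray.png

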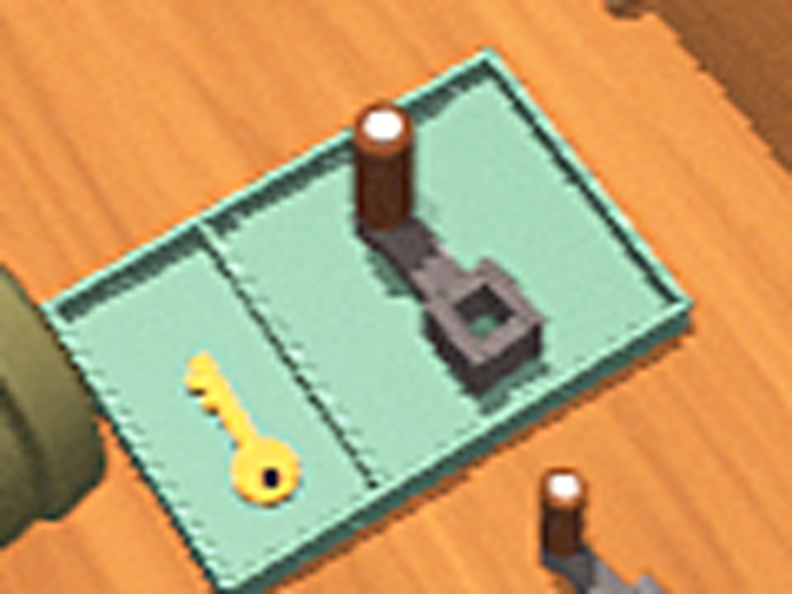

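View pics/side_press.png

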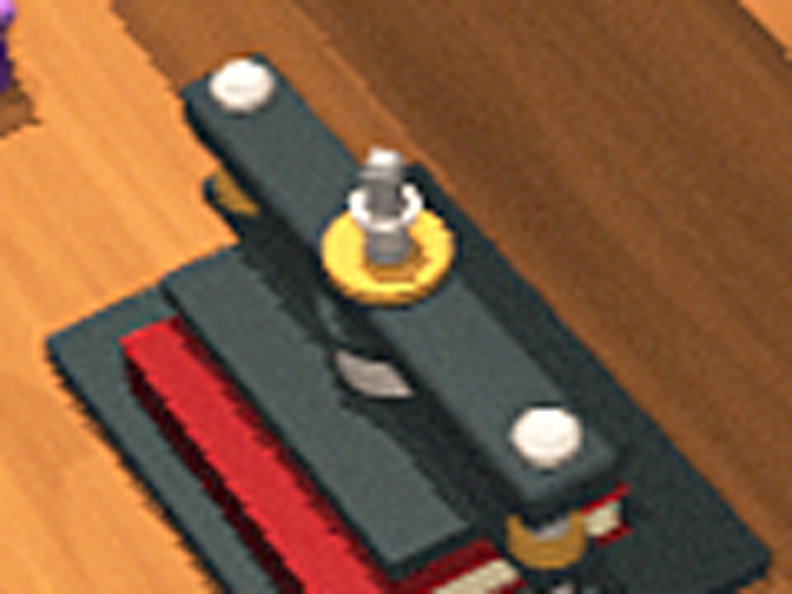

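Run:
```python
from h import *
T=cam("top");S=cam("side")
f=lambda x0,y0,k,x,y:(x0+(x+.5)/k-.5,y0+(y+.5)/k-.5)
tt=lambda x,y:f(365,240,8,x,y); tp=lambda x,y:f(240,200,7,x,y)
st=lambda x,y:f(270,350,6.6,x,y); sp=lambda x,y:f(245,215,6.6,x,y)
def two(n,a,b): X,e=tri(ray(T,a),ray(S,b)); print(n,(X*1e3).round(1),(np.array(e)*1e3).round(1)); return X
two("knobtop",tt(192,290),st(382,127))
two("sqtop",tp(392,258),sp(384,155))
two("capL",tp(122,274),sp(242,85)); two("capR",tp(653,267),sp(546,437))
two("collar/nut",tp(388,272),sp(388,250))
for n,p in dict(knob=(192,290)).items(): print(n,atz(ray(T,tt(*p)),.072),atz(ray(S,st(382,127)),.072))
print("socket top", atz(ray(T,tt(322,282)),.028),atz(ray(S,st(486,310)),.028))
for p in [(82,120),(395,118),(408,590),(92,598)]: print("tray corner",atz(ray(T,tt(*p)),.016).round(4))
for p in [(488,50),(690,303),(222,585),(45,308)]: print("tray corner S",atz(ray(S,st(*p)),.016).round(4))
print("nut rim c",atz(ray(T,tp(388,272)),.144),atz(ray(S,sp(388,247)),.144))
for p in [(100,85),(685,85),(695,497),(103,505)]: print("bed",atz(ray(T,tp(*p)),.022).round(4))
for p in [(84,228),(690,228),(697,320),(84,325)]: print("yoke",atz(ray(T,tp(*p)),.136).round(4))
for u in [(110,211),(475,213)]: print("shelf edge",atz(ray(T,u),.454).round(4))
for u in [(229,67),(452,282)]: print("shelf edge S",atz(ray(S,u),.454).round(4))
```

```text
knobtop [ 435.4 -308.7   70.6] [1.2 1.2]
sqtop [548.6 -10.1 198.4] [2. 2.]
capL [545.6 110.4 139.8] [1.4 1.4]
capR [ 551.1 -125.4  138.7] [1.4 1.4]
collar/nut [548.1  -7.9 141.2] [0.8 0.8]
knob [ 0.43643997 -0.30904822  0.072     ] [ 0.43384937 -0.30899428  0.072     ]
socket top [ 0.44078509 -0.36896388  0.028     ] [ 0.43973549 -0.36949172  0.028     ]
tray corner [ 0.5072 -0.2715  0.016 ]
tray corner [ 0.5092 -0.4017  0.016 ]
tray corner [ 0.3146 -0.406   0.016 ]
tray corner [ 0.3103 -0.2756  0.016 ]
tray corner S [ 0.5044 -0.273   0.016 ]
tray corner S [ 0.508 -0.401  0.016]
tray corner S [ 0.3094 -0.4026  0.016 ]
tray corner S [ 0.3075 -0.2784  0.016 ]
nut rim c [ 0.54859614 -0.0083169   0.144     ] [ 0.54690272 -0.00848175  0.144     ]
bed [0.6457 0.1317 0.022 ]
bed [ 0.6485 -0.1463  0.022 ]
bed [ 0.4529 -0.152   0.022 ]
bed [0.4466 0.1269 0.022 ]
yoke [0.5676 0.1274 0.136 ]
yoke [ 0.5702 -0.1426  0.136 ]
yoke [ 0.5291 -0.1459  0.136 ]
yoke [0.5243 0.1266 0.136 ]
shelf edge [0.5909 0.4613 0.454 ]
shelf edge [ 0.5951 -0.4775  0.454 ]
shelf edge S [0.5976 0.4774 0.454 ]
shelf edge S [ 0.5988 -0.4751  0.454 ]
```

```bash
cat >> h.py <<'E'
def pose(t,a,s=1):
    t,a=np.radians([t,a]); y=np.array([np.sin(t)*np.cos(a),np.sin(t)*np.sin(a),-np.cos(t)])
    z=s*np.array([-np.sin(a),np.cos(a),0]); return np.column_stack([np.cross(y,z),y,z])
def plan(p,Qt,n,cl,start=None):
    s=manip.state(); Q=R.from_quat(s["tcp_rot"]).as_matrix() if start is None else start[1]
    p0=s["tcp_pos"] if start is None else start[0]
    dp=(np.array(p)-p0)/n; rv=R.from_matrix(Q.T@Qt).as_rotvec()/n; rows=[]
    for i in range(n):
        Qi=Q@R.from_rotvec(rv*i).as_matrix()
        rows.append([[float(x) for x in np.degrees(rv).round(1)+0.],[float(x) for x in (Qi.T@dp*1e3).round(1)+0.],cl])
    for i in range(0,n,5): print(str(rows[i:i+5]).replace(" ",""))
E
python3 - <<'E'
from h import *
show()
for s in (1,-1): print(s,pose(0,-80,s).round(2).tolist())
plan([.43,-.01,.25],pose(35,0,1),14,0.4); plan([.43,-.01,.25],pose(35,0,-1),14,0.4)
E
```

```text
t 0.25 p [ 148.7 -529.4  233.5] x [-0.963 -0.27  -0.   ] y [-0.  0. -1.] z [ 0.27  -0.963 -0.   ] F [-0.3  0.5  0.1] T [-0.05 -0.02 -0.04] w 85.7
  q [-1.364  0.3    1.521 -0.     1.321 -0.067]
1 [[0.17, 0.0, 0.98], [-0.98, -0.0, 0.17], [0.0, -1.0, 0.0]]
-1 [[-0.17, 0.0, -0.98], [0.98, -0.0, -0.17], [-0.0, -1.0, -0.0]]
[[[3.5,-11.2,-0.5],[-29.4,-1.2,-30.3],0.4],[[3.5,-11.2,-0.5],[-34.7,-3.1,-23.9],0.4],[[3.5,-11.2,-0.5],[-38.6,-4.7,-16.4],0.4],[[3.5,-11.2,-0.5],[-41.0,-5.8,-8.2],0.4],[[3.5,-11.2,-0.5],[-41.7,-6.4,0.3],0.4]]
[[[3.5,-11.2,-0.5],[-40.8,-6.5,8.8],0.4],[[3.5,-11.2,-0.5],[-38.2,-6.0,16.9],0.4],[[3.5,-11.2,-0.5],[-34.1,-5.0,24.4],0.4],[[3.5,-11.2,-0.5],[-28.6,-3.6,30.8],0.4],[[3.5,-11.2,-0.5],[-22.0,-1.7,36.0],0.4]]
[[[3.5,-11.2,-0.5],[-14.6,0.5,39.6],0.4],[[3.5,-11.2,-0.5],[-6.6,2.9,41.6],0.4],[[3.5,-11.2,-0.5],[1.6,5.5,41.8],0.4],[[3.5,-11.2,-0.5],[9.6,8.0,40.3],0.4]]
[[[0.3,1.1,2.5],[-29.4,-1.2,-30.3],0.4],[[0.3,1.1,2.5],[-28.8,-0.1,-30.8],0.4],[[0.3,1.1,2.5],[-28.2,1.0,-31.4],0.4],[[0.3,1.1,2.5],[-27.6,2.0,-31.9],0.4],[[0.3,1.1,2.5],[-26.8,3.0,-32.4],0.4]]
[[[0.3,1.1,2.5],[-26.1,3.9,-33.0],0.4],[[0.3,1.1,2.5],[-25.2,4.8,-33.5],0.4],[[0.3,1.1,2.5],[-24.4,5.7,-34.0],0.4],[[0.3,1.1,2.5],[-23.5,6.5,-34.5],0.4],[[0.3,1.1,2.5],[-22.5,7.3,-34.9],0.4]]
[[[0.3,1.1,2.5],[-21.5,8.1,-35.4],0.4],[[0.3,1.1,2.5],[-20.5,8.8,-35.9],0.4],[[0.3,1.1,2.5],[-19.4,9.4,-36.3],0.4],[[0.3,1.1,2.5],[-18.3,10.0,-36.7],0.4]]
```

```bash
python3 -m jog '[[[0.3,1.1,2.5],[-29.4,-1.2,-30.3],0.4],[[0.3,1.1,2.5],[-28.8,-0.1,-30.8],0.4],[[0.3,1.1,2.5],[-28.2,1.0,-31.4],0.4],[[0.3,1.1,2.5],[-27.6,2.0,-31.9],0.4],[[0.3,1.1,2.5],[-26.8,3.0,-32.4],0.4]]' && python3 -c "
from h import *
show()
plan([.43,-.01,.25],pose(35,0,-1),10,0.4)"
```

```text
clock: 0.88
tcp_pos: [0.2514, -0.3398, 0.2391]
tcp_rot: [0.02, 0.702, -0.698, 0.14]
contact_force: [0.7, -0.1, 0.4]
grip_width: 0.0515
 t 0.88 p [ 251.4 -339.8  239.1] x [-0.96  -0.168 -0.224] y [ 0.223  0.025 -0.975] z [ 0.169 -0.986  0.013] F [ 0.7 -0.1  0.4] T [-0.03  0.09  0.01] w 51.5
  q [-1.144 -0.046  1.913  0.23   1.213  0.181]
[[[0.3,0.9,2.2],[-22.9,3.8,-29.5],0.4],[[0.3,0.9,2.2],[-22.3,4.4,-29.9],0.4],[[0.3,0.9,2.2],[-21.6,5.1,-30.2],0.4],[[0.3,0.9,2.2],[-20.9,5.8,-30.6],0.4],[[0.3,0.9,2.2],[-20.2,6.4,-31.0],0.4]]
[[[0.3,0.9,2.2],[-19.4,6.9,-31.3],0.4],[[0.3,0.9,2.2],[-18.6,7.5,-31.7],0.4],[[0.3,0.9,2.2],[-17.8,8.0,-32.0],0.4],[[0.3,0.9,2.2],[-17.0,8.5,-32.4],0.4],[[0.3,0.9,2.2],[-16.1,8.9,-32.7],0.4]]
```

Tracking is near perfect (about 40 mm/row). Closure 0.4 gives a 51 mm opening.

```bash
python3 -m jog '[[[0.3,0.9,2.2],[-22.9,3.8,-29.5],0.4],[[0.3,0.9,2.2],[-22.3,4.4,-29.9],0.4],[[0.3,0.9,2.2],[-21.6,5.1,-30.2],0.4],[[0.3,0.9,2.2],[-20.9,5.8,-30.6],0.4],[[0.3,0.9,2.2],[-20.2,6.4,-31.0],0.4]]' && python3 -m jog '[[[0.3,0.9,2.2],[-19.4,6.9,-31.3],0.4],[[0.3,0.9,2.2],[-18.6,7.5,-31.7],0.4],[[0.3,0.9,2.2],[-17.8,8.0,-32.0],0.4],[[0.3,0.9,2.2],[-17.0,8.5,-32.4],0.4],[[0.3,0.9,2.2],[-16.1,8.9,-32.7],0.4]]'&& python3 -m jog '[[[0,0,0],[0,0,0],0.4]]'>/dev/null; python3 -c "
from h import *
s,Q=show()
import pickle
c=cam('wrist'); cv2.imwrite('pics/w1.png',c['color']); pickle.dump((s,c),open('w1.pkl','wb'))"
```

```text
clock: 1.5
tcp_pos: [0.3427, -0.1691, 0.2456]
tcp_rot: [0.12, 0.692, -0.689, 0.18]
contact_force: [1.4, -0.4, 0.4]
grip_width: 0.0513
clock: 2.12
tcp_pos: [0.4339, 0.0015, 0.2542]
tcp_rot: [0.22, 0.674, -0.671, 0.218]
contact_force: [-0.5, -1.3, -0.3]
grip_width: 0.0514
 t 2.25 p [434.    3.6 254.1] x [-0.808  0.001 -0.589] y [ 0.589  0.006 -0.808] z [ 0.003 -1.    -0.005] F [-0.1 -0.9 -0.1] T [-0.04  0.33 -0.01] w 50.9
  q [-0.119 -0.297  2.181  0.128  0.635  1.372]
```

View pics/w1.png

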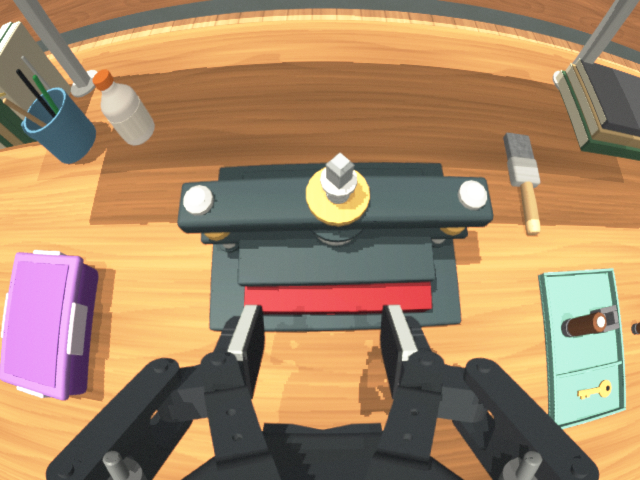

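```bash
python3 -c "
from h import *
i=cv2.imread('pics/w1.png'); crop(i,290,140,100,75,8,'pics/w1a.png'); crop(i,200,195,270,140,2.9,'pics/w1b.png')"
```

```text
(no output)
```

View pics/w1a.png

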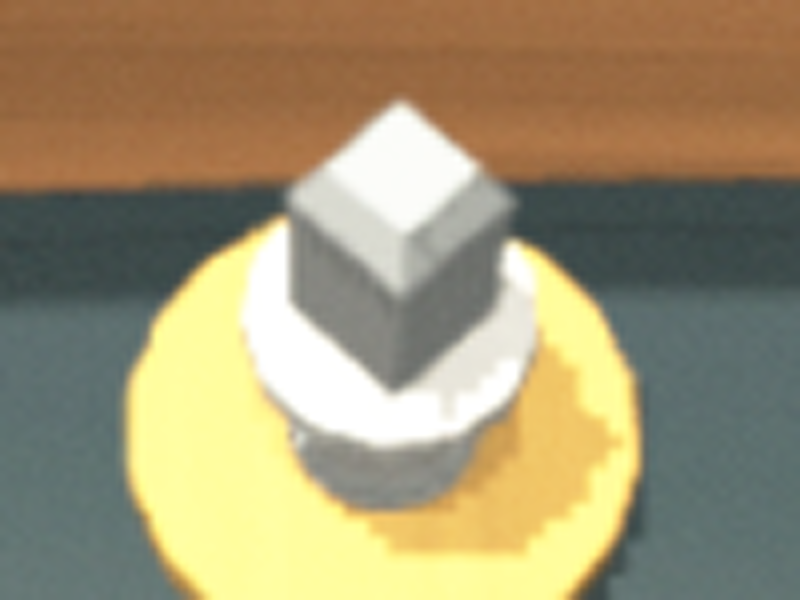

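View pics/w1b.png

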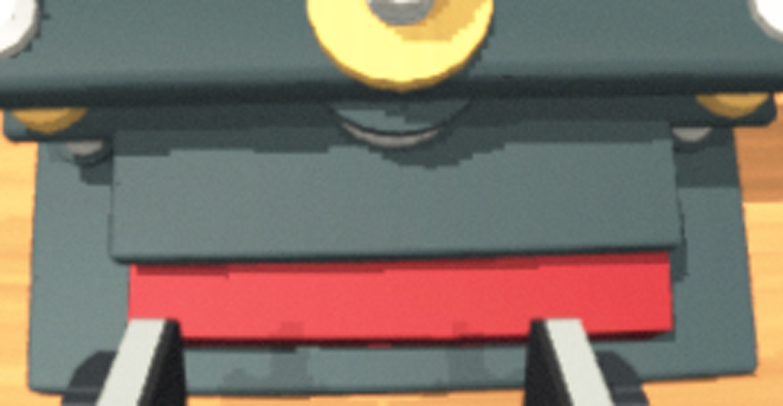

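Run:
```python
from h import *
import pickle
s,c=pickle.load(open('w1.pkl','rb')); T=cam("top"); S=cam("side")
f=lambda x0,y0,k,x,y:(x0+(x+.5)/k-.5,y0+(y+.5)/k-.5)
A=lambda x,y:f(290,140,8,x,y); B=lambda x,y:f(200,195,2.9,x,y)
C,_=wray(c,A(400,200),s); print("cam",C.round(4))
# corners: dist by diag 19.8
L,Rr=A(289,203),A(517,203)
d1=wray(c,L,s)[1];d2=wray(c,Rr,s)[1]; ang=np.arccos(d1@d2); print("dist from diag",.0198/ang)
d1=wray(c,A(243,315),s)[1];d2=wray(c,A(537,315),s)[1]; m=(d1+d2)/2;r=.028/np.arccos(d1@d2);print("collar pt",C+m/np.linalg.norm(m)*r)
top=wray(c,A(403,167),s)  # centre of top facet
tp=lambda x,y:f(240,200,7,x,y)
print(tri(top,ray(T,tp(392,258)),ray(S,(302.8,238.2))))
for z in (.194,.196,.198,.200):
    l,r_=atz(wray(c,L,s),z-.005),atz(wray(c,Rr,s),z-.005); b=atz(wray(c,A(400,298),s),z-.005)
    v=l-r_; foot=atz(wray(c,A(397,388),s),z-.026)
    print(z,"top",atz(top,z).round(4),"diag",np.linalg.norm(v).round(4),"yaw diag",np.degrees(np.arctan2(v[1],v[0])).round(1),"mid",((l+r_)/2).round(4),"front",b.round(4),foot.round(4), "sides",np.linalg.norm(b-l).round(4),np.linalg.norm(b-r_).round(4))
# press geometry
for n,p in dict(nl=B(0,0)).items(): pass
for z in (.142,): 
    for n,p in dict(capL=(198,200),capR=(472,194)).items(): print(n,atz(wray(c,p,s),z).round(4), tri(wray(c,p,s),ray(T,tp(122,274) if n=="capL" else tp(653,267)))[0])
# bed front corners
for p in [B(30,388),B(755,372)]: print("bedF",atz(wray(c,p,s),.022).round(4))
for p in [B(130,265),B(672,255)]: print("book vis back (platen bottom edge limit)",atz(wray(c,p,s),.052).round(4))
for p in [B(130,338),B(672,328)]: print("book front",atz(wray(c,p,s),.052).round(4))
for p in [B(113,252),B(678,240)]: print("platen topfront", [ (z,atz(wray(c,p,s),z).round(4)) for z in (.072,.076,.08)])
```

```text
cam [0.4186 0.0023 0.4171]
dist from diag 0.2602109693463992
collar pt [ 0.54955889 -0.00815256  0.16457144]
(array([ 0.54875919, -0.0090408 ,  0.19580232]), [np.float64(0.001246138166263271), np.float64(0.002700743843895217), np.float64(0.0015984075319152072)])
0.194 top [ 0.5488 -0.0083  0.194 ] diag 0.02 yaw diag 90.6 mid [ 0.548  -0.0085  0.189 ] front [ 0.5385 -0.008   0.189 ] [ 0.5401 -0.0086  0.168 ] sides 0.0134 0.0142
0.196 top [ 0.5476 -0.0082  0.196 ] diag 0.0198 yaw diag 90.6 mid [ 0.5469 -0.0084  0.191 ] front [ 0.5375 -0.0079  0.191 ] [ 0.5391 -0.0085  0.17  ] sides 0.0133 0.014
0.198 top [ 0.5464 -0.0081  0.198 ] diag 0.0197 yaw diag 90.6 mid [ 0.5458 -0.0083  0.193 ] front [ 0.5364 -0.0078  0.193 ] [ 0.5381 -0.0084  0.172 ] sides 0.0132 0.0139
0.2 top [ 0.5453 -0.008   0.2   ] diag 0.0195 yaw diag 90.6 mid [ 0.5446 -0.0082  0.195 ] front [ 0.5354 -0.0078  0.195 ] [ 0.5372 -0.0083  0.174 ] sides 0.0131 0.0138
capL [0.5432 0.109  0.142 ] [0.5466849  0.11084383 0.13553305]
capR [ 0.5502 -0.125   0.142 ] [ 0.5521015  -0.12628294  0.13865763]
bedF [0.4453 0.1267 0.022 ]
bedF [ 0.4511 -0.1482  0.022 ]
book vis back (platen bottom edge limit) [0.4878 0.0832 0.052 ]
book vis back (platen bottom edge limit) [ 0.4915 -0.1079  0.052 ]
book front [0.4621 0.0819 0.052 ]
book front [ 0.4654 -0.1063  0.052 ]
platen topfront [(0.072, array([0.4883, 0.0848, 0.072 ])), (0.076, array([0.4875, 0.0838, 0.076 ])), (0.08, array([0.4867, 0.0829, 0.08  ]))]
platen topfront [(0.072, array([ 0.4927, -0.1043,  0.072 ])), (0.076, array([ 0.4918, -0.1031,  0.076 ])), (0.08, array([ 0.4909, -0.1018,  0.08  ]))]
```

The screw square stands at about 45° with its axis near (0.548, -0.008) and its top at z≈0.195. Next is a lower look from the front right, to judge the air under the platen.

```bash
python3 -c "
from h import *
plan([.40,-.25,.125],pose(50,48,-1),10,0.4)"
```

```text
[[[-3.3,-3.5,1.3],[10.2,8.4,25.2],0.4],[[-3.3,-3.5,1.3],[12.0,6.7,24.9],0.4],[[-3.3,-3.5,1.3],[13.6,5.0,24.5],0.4],[[-3.3,-3.5,1.3],[15.2,3.3,23.8],0.4],[[-3.3,-3.5,1.3],[16.7,1.6,23.0],0.4]]
[[[-3.3,-3.5,1.3],[18.1,-0.1,21.9],0.4],[[-3.3,-3.5,1.3],[19.4,-1.7,20.7],0.4],[[-3.3,-3.5,1.3],[20.6,-3.3,19.3],0.4],[[-3.3,-3.5,1.3],[21.6,-4.9,17.8],0.4],[[-3.3,-3.5,1.3],[22.6,-6.3,16.1],0.4]]
```

```bash
python3 -m jog '[[[-3.3,-3.5,1.3],[10.2,8.4,25.2],0.4],[[-3.3,-3.5,1.3],[12.0,6.7,24.9],0.4],[[-3.3,-3.5,1.3],[13.6,5.0,24.5],0.4],[[-3.3,-3.5,1.3],[15.2,3.3,23.8],0.4],[[-3.3,-3.5,1.3],[16.7,1.6,23.0],0.4]]' && python3 -m jog '[[[-3.3,-3.5,1.3],[18.1,-0.1,21.9],0.4],[[-3.3,-3.5,1.3],[19.4,-1.7,20.7],0.4],[[-3.3,-3.5,1.3],[20.6,-3.3,19.3],0.4],[[-3.3,-3.5,1.3],[21.6,-4.9,17.8],0.4],[[-3.3,-3.5,1.3],[22.6,-6.3,16.1],0.4]]' && python3 -m jog '[[[0,0,0],[0,0,0],0.4]]'>/dev/null; python3 -c "
from h import *
s,Q=show()
import pickle
c=cam('wrist'); cv2.imwrite('pics/w2.png',c['color']); pickle.dump((s,c),open('w2.pkl','wb'))"
```

```text
clock: 3.02
tcp_pos: [0.4126, -0.1083, 0.1999]
tcp_rot: [0.133, 0.707, -0.596, 0.358]
contact_force: [1.8, -0.6, 0.2]
grip_width: 0.0508
clock: 3.65
tcp_pos: [0.3824, -0.2438, 0.1363]
tcp_rot: [0.031, 0.709, -0.481, 0.515]
contact_force: [0.0, 0.2, 0.3]
grip_width: 0.0514
 t 3.77 p [ 381.4 -246.3  135.3] x [-0.469 -0.448 -0.761] y [ 0.542  0.535 -0.649] z [ 0.697 -0.717 -0.008] F [ 0.   1.1 -0.3] T [-0.23  0.23  0.  ] w 51.3
  q [-1.065  0.344  1.955  0.868  1.289 -0.714]
```

View pics/w2.png

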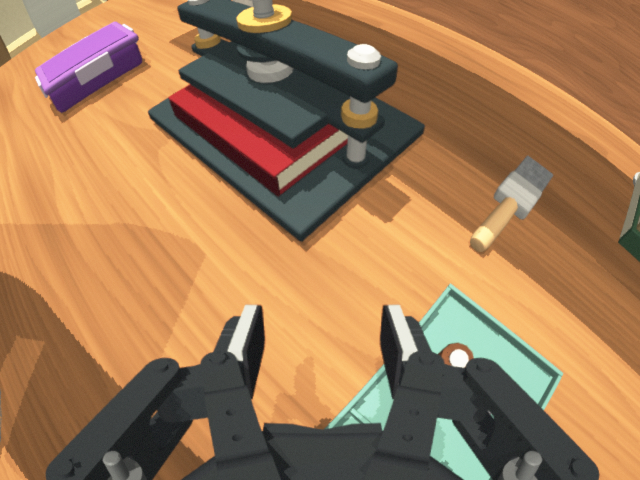

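Good view: the platen's front-right corner is near (297,143), the book's right end near (278,188), and the gap between them can be seen.

```bash
python3 -c "
from h import *
i=cv2.imread('pics/w2.png'); crop(i,140,30,300,220,2.66,'pics/w2a.png'); crop(i,230,100,130,98,6.1,'pics/w2b.png')"
```

```text
(no output)
```

View pics/w2b.png

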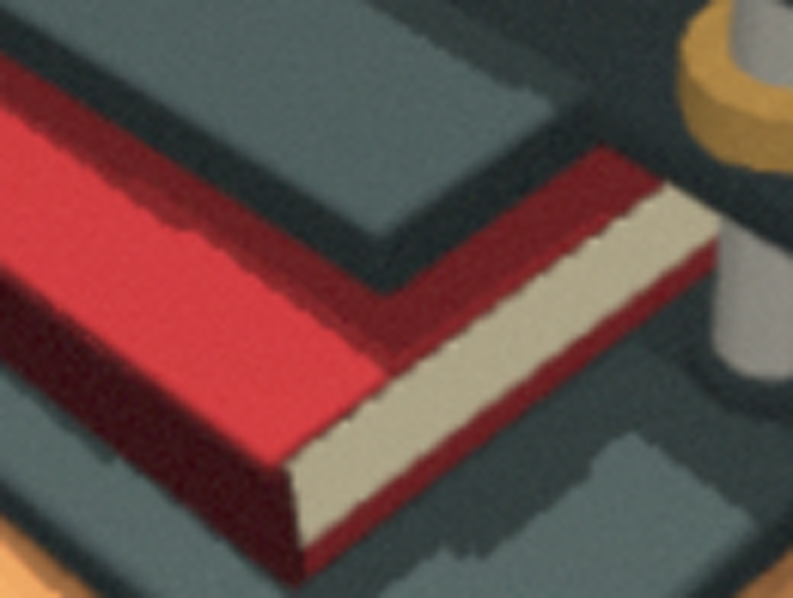

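View pics/w2a.png

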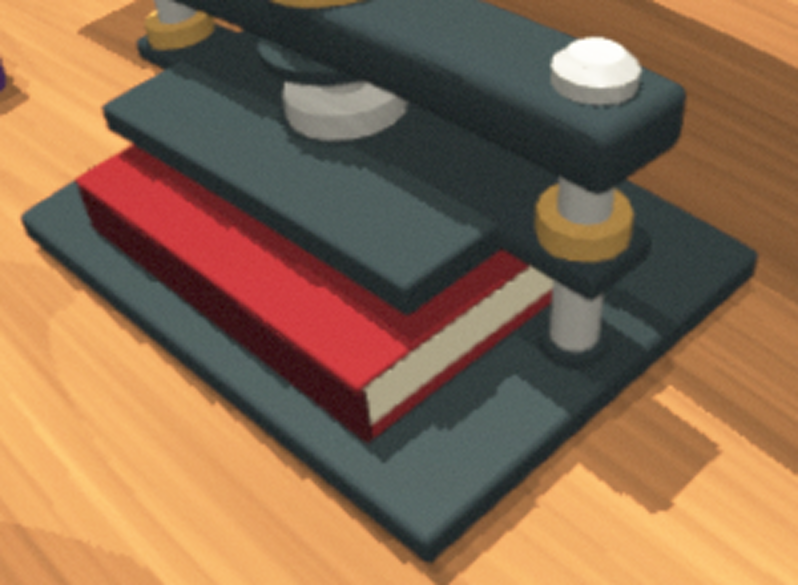

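Run:
```python
from h import *
import pickle
s1,c1=pickle.load(open('w1.pkl','rb'));s,c=pickle.load(open('w2.pkl','rb'))
f=lambda x0,y0,k,x,y:(x0+(x+.5)/k-.5,y0+(y+.5)/k-.5)
b2=lambda x,y:f(230,100,6.1,x,y); B=lambda x,y:f(200,195,2.9,x,y)
def near(ry,xy):
    C,d=ry; k=((np.array(xy)-C[:2])@d[:2])/(d[:2]@d[:2]); P=C+k*d; return P
cb,ct=wray(c,b2(384,295),s),wray(c,b2(380,238),s)
bt,bb=wray(c,b2(284,465),s),wray(c,b2(300,585),s)
print("cam",cb[0].round(3))
print("plat top stereo",tri(ct,wray(c1,B(678,243),s1)))
print("platen at xy", near(cb,(.4901,-.1048)).round(4),near(ct,(.4901,-.1048)).round(4))
print("book top@.052",atz(bt,.052).round(4),"bot@.022",atz(bb,.022).round(4), near(bt,atz(bb,.022)[:2]).round(4))
print("book bottom/top in w1 front right",atz(wray(c1,B(672,330),s1),.052))
print("bed corner", atz(wray(c,f(140,30,2.66,430,548),s),.022), atz(wray(c1,B(755,372),s1),.022))
```

```text
cam [ 0.344 -0.284  0.29 ]
plat top stereo (array([ 0.49090062, -0.1031198 ,  0.07566853]), [np.float64(5.4046045378968524e-05), np.float64(5.404604537904871e-05)])
platen at xy [ 0.4896 -0.1044  0.0663] [ 0.4898 -0.1046  0.0774]
book top@.052 [ 0.4661 -0.1077  0.052 ] bot@.022 [ 0.4669 -0.1055  0.022 ] [ 0.4674 -0.1058  0.0495]
book bottom/top in w1 front right [ 0.46471548 -0.10630704  0.052     ]
bed corner [ 0.4510046  -0.15223811  0.022     ] [ 0.45110337 -0.14817933  0.022     ]
```

Run:
```python
from h import *
import pickle
s,c=pickle.load(open('w2.pkl','rb'))
print(atz(wray(c,(458,358),s),.072))
Q=pose(38,-32,-1); g=np.array([.4355,-.309,.050]); tcp=g-.006*Q[:,1]; pre=tcp-.09*Q[:,1]
print(pre,tcp); plan(pre,Q,12,0.4)
```

```text
[ 0.43606622 -0.30936329  0.072     ]
[ 0.38537739 -0.27767992  0.12564903] [ 0.43236734 -0.30704249  0.05472806]
[[[4.4,4.6,-0.8],[1.7,-0.7,2.2],0.4],[[4.4,4.6,-0.8],[1.5,-0.5,2.3],0.4],[[4.4,4.6,-0.8],[1.3,-0.3,2.5],0.4],[[4.4,4.6,-0.8],[1.1,-0.1,2.6],0.4],[[4.4,4.6,-0.8],[0.9,0.1,2.7],0.4]]
[[[4.4,4.6,-0.8],[0.7,0.3,2.7],0.4],[[4.4,4.6,-0.8],[0.5,0.6,2.7],0.4],[[4.4,4.6,-0.8],[0.3,0.8,2.7],0.4],[[4.4,4.6,-0.8],[0.0,1.0,2.7],0.4],[[4.4,4.6,-0.8],[-0.2,1.2,2.6],0.4]]
[[[4.4,4.6,-0.8],[-0.4,1.4,2.5],0.4],[[4.4,4.6,-0.8],[-0.6,1.6,2.3],0.4]]
```

```bash
python3 -m jog '[[[5.3,5.5,-1],[2,-1,2.6],0.4],[[5.3,5.5,-1],[1.8,-0.6,2.8],0.4],[[5.3,5.5,-1],[1.5,-0.3,3],0.4],[[5.3,5.5,-1],[1.2,0,3.1],0.4],[[5.3,5.5,-1],[1,0.2,3.2],0.4]]' && python3 -m jog '[[[5.3,5.5,-1],[0.8,0.5,3.2],0.4],[[5.3,5.5,-1],[0.5,0.8,3.2],0.4],[[5.3,5.5,-1],[0.2,1,3.2],0.4],[[5.3,5.5,-1],[0,1.3,3.1],0.4],[[5.3,5.5,-1],[-0.3,1.6,3],0.4]]'
python3 - <<'E'
from h import *
import pickle
s,_=show()
c=cam('wrist'); cv2.imwrite('pics/w3.png',c['color']); pickle.dump((s,c),open('w3.pkl','wb'))
Q=pose(38,-32,-1); g=np.array([.4358,-.3092,.050]); tcp=g-.006*Q[:,1]
plan(tcp,Q,5,0.4)
E
```

```text
clock: 4.45
tcp_pos: [0.3811, -0.2625, 0.1338]
tcp_rot: [0.241, 0.678, -0.635, 0.282]
contact_force: [0.9, -1.2, 0.1]
grip_width: 0.0513
clock: 5.08
tcp_pos: [0.3764, -0.2754, 0.1308]
tcp_rot: [-0.398, -0.585, 0.705, -0.045]
contact_force: [0.4, -0.1, -0.6]
grip_width: 0.0512
 t 5.08 p [ 376.4 -275.4  130.8] x [-0.679  0.402 -0.614] y [ 0.53  -0.311 -0.789] z [-0.508 -0.861 -0.002] F [ 0.4 -0.1 -0.6] T [ 0.1   0.28 -0.03] w 51.2
  q [-0.794  0.011  2.272  0.652  0.266  0.73 ]
[[[0.2,0.1,0.0],[-0.9,19.9,-0.3],0.4],[[0.2,0.1,0.0],[-0.9,19.9,-0.4],0.4],[[0.2,0.1,0.0],[-0.9,19.9,-0.4],0.4],[[0.2,0.1,0.0],[-0.9,19.9,-0.5],0.4],[[0.2,0.1,0.0],[-0.8,19.9,-0.5],0.4]]
```

View pics/w3.png

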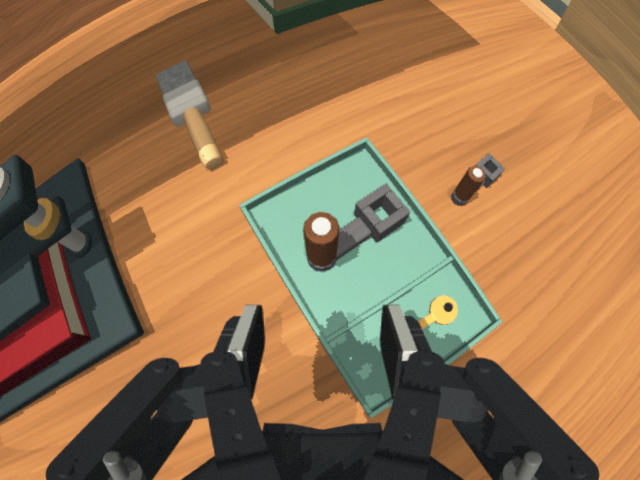

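The knob top is at (321,226), centred between the pads, and the crank's socket is at (383,211). I'll advance 99 mm.

```bash
python3 - <<'E'
from h import *
import pickle
s,c=pickle.load(open('w3.pkl','rb'))
k=atz(wray(c,(321,226.5),s),.072); o=atz(wray(c,(383,211),s),.028); print(k,o,np.linalg.norm(k[:2]-o[:2]),np.degrees(np.arctan2(*(k-o)[1::-1])))
E
python3 -m jog '[[[0.2,0.1,0],[-0.9,20,-0.4],0.4],[[0.2,0.1,0],[-0.9,20,-0.4],0.4],[[0.2,0.1,0],[-0.9,20,-0.4],0.4],[[0.2,0.1,0],[-0.9,20,-0.4],0.4],[[0.2,0.1,0],[-0.9,20,-0.4],0.4]]' && python3 -m jog '[[[0,0,0],[0,0,0],0.4]]' && python3 -c "
from h import *
s,_=show()
c=cam('wrist'); cv2.imwrite('pics/w4.png',c['color'])"
```

```text
[ 0.43553634 -0.30993729  0.072     ] [ 0.43753991 -0.36757815  0.028     ] 0.057675673789975256 91.99077340248344
clock: 5.75
tcp_pos: [0.433, -0.3087, 0.0573]
tcp_rot: [-0.406, -0.576, 0.709, -0.04]
contact_force: [0.9, 0.5, 0.9]
grip_width: 0.0511
clock: 5.88
tcp_pos: [0.4327, -0.3087, 0.057]
tcp_rot: [-0.405, -0.576, 0.708, -0.04]
contact_force: [-0.2, 0.1, 0.5]
grip_width: 0.0513
 t 5.88 p [ 432.7 -308.7   57. ] x [-0.668  0.41  -0.621] y [ 0.524 -0.332 -0.784] z [-0.528 -0.849  0.007] F [-0.2  0.1  0.5] T [0.15 0.27 0.01] w 51.3
  q [-0.737  0.323  2.151  1.515  0.106 -0.091]
```

View pics/w4.png

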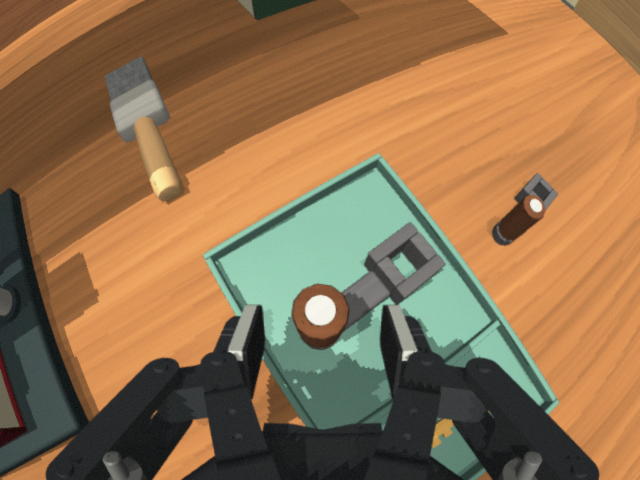

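Run:
```python
from h import *
s,Q=show(); c=cam("wrist")
for z in (.046,.05,.072):
    X=np.array([.4356,-.3096,z]); print(z,"in tool mm",(Q.T@(X-s["tcp_pos"])*1e3).round(1),wproj(c,X,s).round(0))
```

```text
t 5.92 p [ 432.6 -308.6   57.5] x [-0.668  0.41  -0.621] y [ 0.524 -0.333 -0.784] z [-0.528 -0.849  0.007] F [ 0.1 -0.2  0.6] T [0.18 0.27 0.02] w 51.0
  q [-0.737  0.321  2.151  1.509  0.107 -0.085]
0.046 in tool mm [ 4.7 10.9 -0.8] [[319. 319.]]
0.05 in tool mm [ 2.2  7.8 -0.8] [[319. 318.]]
0.072 in tool mm [-11.4  -9.4  -0.6] [[319. 310.]]
```

```bash
python3 -m jog '[[[0,0,0],[1,1,-0.7],1],[[0,0,0],[0,0,0],1],[[0,0,0],[0,0,0],1],[[0,0,0],[0,0,0],1]]' 90
python3 - <<'E'
from h import *
s,Q=show()
# lift 60mm straight up
plan(s["tcp_pos"]+[0,0,.06],pose(38,-32,-1),5,1)
E
```

```text
clock: 6.48
tcp_pos: [0.4323, -0.3076, 0.0582]
tcp_rot: [-0.406, -0.576, 0.709, -0.042]
contact_force: [0.0, 1.1, -2.9]
grip_width: 0.0198
 t 6.47 p [ 432.3 -307.6   58.2] x [-0.667  0.408 -0.623] y [ 0.526 -0.334 -0.782] z [-0.527 -0.85   0.008] F [ 0.   1.1 -2.9] T [0.35 0.46 0.02] w 19.8
  q [-0.736  0.318  2.155  1.54   0.106 -0.116]
[[[0.0,0.1,-0.1],[-7.5,-9.4,0.1],1],[[0.0,0.1,-0.1],[-7.5,-9.4,0.1],1],[[0.0,0.1,-0.1],[-7.4,-9.4,0.1],1],[[0.0,0.1,-0.1],[-7.4,-9.4,0.0],1],[[0.0,0.1,-0.1],[-7.4,-9.4,0.0],1]]
```

```bash
python3 -m jog '[[[0,0,0],[-2,-2.5,0],1],[[0,0,0],[-6,-8,0],1],[[0,0,0],[-7.5,-9.4,0],1],[[0,0,0],[-7.5,-9.4,0],1],[[0,0,0],[-7.5,-9.4,0],1]]' && python3 -c "
from h import *
import pickle
s,_=show()
c=cam('wrist'); cv2.imwrite('pics/w5.png',c['color']); pickle.dump((s,c),open('w5.pkl','wb'))
cv2.imwrite('pics/s5.png',cam('side')['color'][250:450,220:460])
"
```

```text
clock: 7.1
tcp_pos: [0.4309, -0.3063, 0.1066]
tcp_rot: [-0.404, -0.577, 0.709, -0.04]
contact_force: [-0.2, 0.7, -3.0]
grip_width: 0.0198
 t 7.1 p [ 430.9 -306.3  106.6] x [-0.67   0.411 -0.619] y [ 0.523 -0.331 -0.786] z [-0.528 -0.85   0.007] F [-0.2  0.7 -3. ] T [0.39 0.5  0.03] w 19.8
  q [-0.736  0.198  2.14   0.637  0.178  0.795]
```

View pics/w5.png

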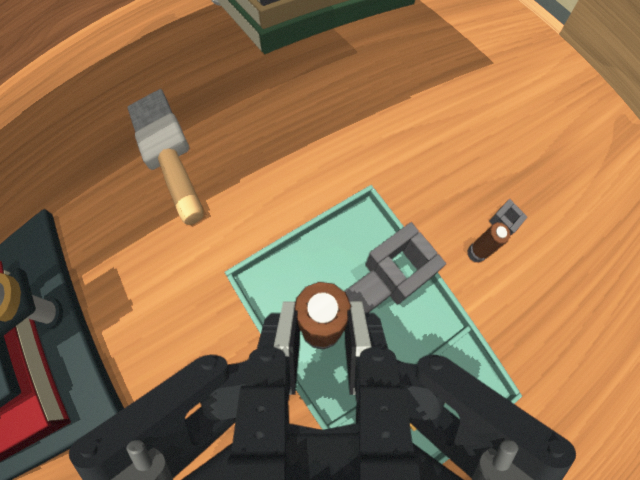

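View pics/s5.png

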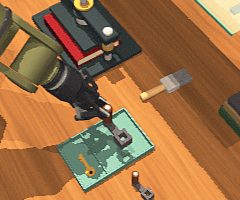

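Run:
```python
from h import *
import pickle
s,c=pickle.load(open('w5.pkl','rb')); z0=s["tcp_pos"][2]-.0542
i=cv2.imread('pics/w5.png'); crop(i,270,210,190,142,4.2,'pics/w5a.png')
k=atz(wray(c,(322.5,308),s),z0+.068); o=atz(wray(c,(407,263),s),z0+.024)
print(z0,k,o,k-o,np.linalg.norm((k-o)[:2]),np.degrees(np.arctan2(*(k-o)[1::-1])))
```

```text
0.05237645253259665 [ 0.43402885 -0.3089212   0.12037645] [ 0.43652648 -0.36564459  0.07637645] [-0.00249762  0.05672339  0.044     ] 0.05677834829112648 92.52119715880485
```

View pics/w5a.png

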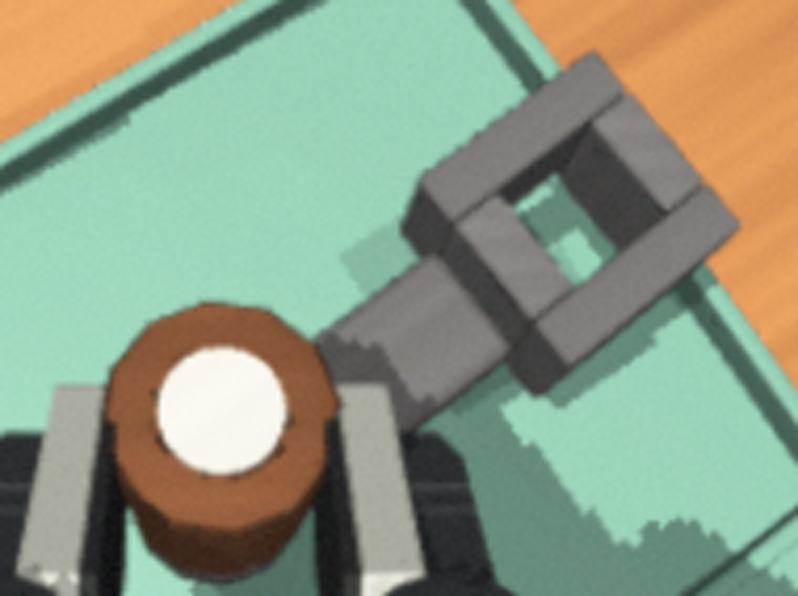

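Run:
```python
from h import *
import pickle
s,c=pickle.load(open('w5.pkl','rb')); z0=s["tcp_pos"][2]-.0542
f=lambda x,y:(270+(x+.5)/4.2-.5,210+(y+.5)/4.2-.5)
P=lambda x,y,z:atz(wray(c,f(x,y),s),z)
k=P(222,410,z0+.068)
q=[P(*p,z0+.024) for p in [(425,178),(593,52),(740,226),(548,352)]]
o=np.mean(q,0); print("knob",k.round(4),"boss",o.round(4),"arm",np.linalg.norm((k-o)[:2]).round(4),np.degrees(np.arctan2(*(k-o)[1::-1])))
for a,b in [(0,1),(1,2),(2,3),(3,0)]:
    v=q[b]-q[a]; print(np.linalg.norm(v).round(4),np.degrees(np.arctan2(v[1],v[0])).round(1))
Q=R.from_quat(s["tcp_rot"]).as_matrix()
print("knob in tool",Q.T@(k-[0,0,.024]-s["tcp_pos"]),"boss underside in tool",Q.T@(o-[0,0,.024]-s["tcp_pos"]))
```

```text
knob [ 0.4343 -0.3091  0.1204] boss [ 0.4391 -0.3678  0.0764] arm 0.059 94.68397587314627
0.0302 -84.9
0.0311 -175.0
0.0323 89.2
0.0279 1.0
knob in tool [0.00290319 0.01070219 0.00055403] boss underside in tool [0.00276528 0.06724853 0.04762285]
```

```bash
cat >> h.py <<'E'
B=np.array([2.8,67.2,47.6])*1e-3   # crank origin in tool
AX=np.array([.5478,-.0083])
E
python3 - <<'E'
from h import *
s,Q=show()
up=s["tcp_pos"]+[0,0,.15]; plan(up,Q,4,1)
Qt=R.from_euler('z',40.3,degrees=True).as_matrix()@Q
np.save("Qt.npy",Qt)
tgt=np.array([*AX,.218])-Qt@B; print("tgt",tgt)
plan(tgt,Qt,10,1,(up,Q))
E
```

```text
t 7.2 p [ 431.4 -306.6  107.4] x [-0.669  0.41  -0.621] y [ 0.524 -0.332 -0.784] z [-0.527 -0.85   0.008] F [ 0.7 -0.4 -2.8] T [0.37 0.5  0.02] w 20.2
  q [-0.735  0.198  2.139  0.641  0.177  0.791]
[[[0.0,0.0,0.0],[-23.3,-29.4,0.3],1],[[0.0,0.0,0.0],[-23.3,-29.4,0.3],1],[[0.0,0.0,0.0],[-23.3,-29.4,0.3],1],[[0.0,0.0,0.0],[-23.3,-29.4,0.3],1]]
tgt [0.50165427 0.03336778 0.27207224]
[[[-2.5,-3.2,0.0],[8.3,-8.8,-32.6],1],[[-2.5,-3.2,0.0],[6.5,-7.3,-33.3],1],[[-2.5,-3.2,0.0],[4.6,-5.9,-33.9],1],[[-2.5,-3.2,0.0],[2.8,-4.4,-34.4],1],[[-2.5,-3.2,0.0],[0.8,-2.9,-34.6],1]]
[[[-2.5,-3.2,0.0],[-1.1,-1.4,-34.7],1],[[-2.5,-3.2,0.0],[-3.0,0.2,-34.6],1],[[-2.5,-3.2,0.0],[-4.9,1.7,-34.4],1],[[-2.5,-3.2,0.0],[-6.8,3.2,-33.9],1],[[-2.5,-3.2,0.0],[-8.6,4.6,-33.3],1]]
```

```bash
python3 -m jog '[[[0,0,0],[-23.3,-29.4,0.3],1],[[0,0,0],[-23.3,-29.4,0.3],1],[[0,0,0],[-23.3,-29.4,0.3],1],[[0,0,0],[-23.3,-29.4,0.3],1],[[-2.5,-3.2,0],[8.3,-8.8,-32.6],1]]' && python3 -m jog '[[[-2.5,-3.2,0],[6.5,-7.3,-33.3],1],[[-2.5,-3.2,0],[4.6,-5.9,-33.9],1],[[-2.5,-3.2,0],[2.8,-4.4,-34.4],1],[[-2.5,-3.2,0],[0.8,-2.9,-34.6],1],[[-2.5,-3.2,0],[-1.1,-1.4,-34.7],1]]'
python3 - <<'E'
from h import *
s,Q=show(); Qt=np.load("Qt.npy")
tgt=np.array([*AX,.218])-Qt@B; plan(tgt,Qt,5,1)
E
```

```text
clock: 7.82
tcp_pos: [0.4382, -0.2715, 0.2598]
tcp_rot: [-0.382, -0.594, 0.705, -0.065]
contact_force: [0.3, 0.2, -3.4]
grip_width: 0.0199
clock: 8.45
tcp_pos: [0.4719, -0.0937, 0.2655]
tcp_rot: [-0.266, -0.657, 0.679, -0.193]
contact_force: [0.1, -1.1, -1.7]
grip_width: 0.0197
 t 8.45 p [471.9 -93.7 265.5] x [-0.785  0.087 -0.614] y [ 0.611 -0.063 -0.789] z [-0.108 -0.994 -0.004] F [ 0.1 -1.1 -1.7] T [ 0.1   0.58 -0.04] w 19.7
  q [-0.348 -0.19   2.084  0.26   0.617  1.169]
[[[-1.7,-2.4,0.1],[-3.3,1.0,-25.9],1],[[-1.7,-2.4,0.1],[-4.3,1.8,-25.7],1],[[-1.7,-2.4,0.1],[-5.4,2.5,-25.4],1],[[-1.7,-2.4,0.1],[-6.4,3.3,-25.1],1],[[-1.7,-2.4,0.1],[-7.5,4.1,-24.7],1]]
```

```bash
python3 -m jog '[[[-1.7,-2.4,0.1],[-3.3,1.0,-25.9],1],[[-1.7,-2.4,0.1],[-4.3,1.8,-25.7],1],[[-1.7,-2.4,0.1],[-5.4,2.5,-25.4],1],[[-1.7,-2.4,0.1],[-6.4,3.3,-25.1],1],[[-1.7,-2.4,0.1],[-7.5,4.1,-24.7],1]]';  python3 -m jog '[[[0,0,0],[0,0,0],1]]'
python3 - <<'E'
from h import *
import pickle
s,Q=show(); Qt=np.load("Qt.npy")
c=cam('wrist'); cv2.imwrite('pics/w6.png',c['color']); pickle.dump((s,c),open('w6.pkl','wb'))
crop(c['color'],260,170,190,142,4.2,'pics/w6a.png')
print("origin pred",s["tcp_pos"]+Q@B)
tgt=np.array([*AX,.218])-Qt@B; plan(tgt,Qt,1,1)
E
```

```text
clock: 9.07
tcp_pos: [0.5007, 0.0408, 0.2686]
tcp_rot: [0.175, 0.684, -0.647, 0.287]
contact_force: [0.4, 0.3, -1.9]
grip_width: 0.02
clock: 9.2
tcp_pos: [0.5007, 0.0422, 0.2678]
tcp_rot: [0.173, 0.685, -0.646, 0.287]
contact_force: [0.8, -0.9, -3.8]
grip_width: 0.0199
 t 9.2 p [500.7  42.2 267.8] x [-0.775 -0.134 -0.618] y [ 0.609  0.104 -0.786] z [ 0.169 -0.986  0.001] F [ 0.8 -0.9 -3.8] T [-0.07  0.6   0.  ] w 19.9
  q [-0.056 -0.139  2.038  0.246  0.603  1.188]
origin pred [0.54748216 0.00192278 0.21320794]
[[[1.1,0.7,0.2],[-2.6,-3.6,8.3],1]]
```

View pics/w6.png

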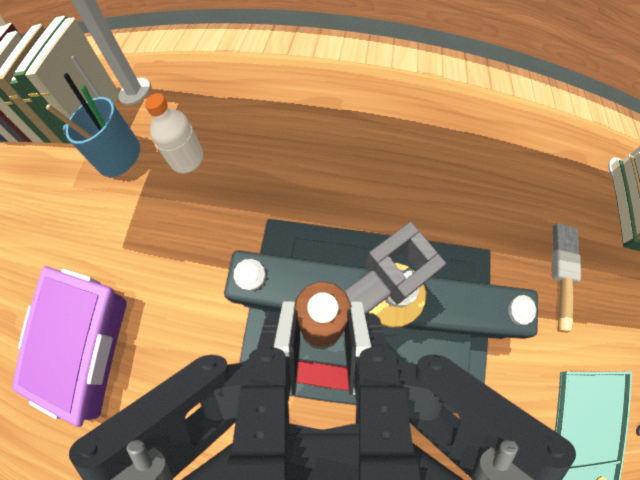

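View pics/w6a.png

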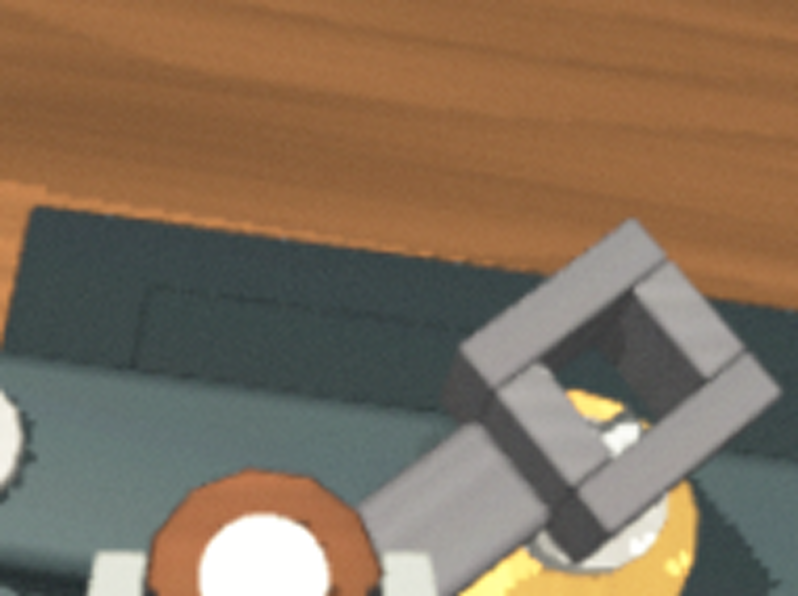

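```bash
python3 -m jog '[[[1.1,0.7,0.2],[-2.6,-3.6,8.3],1],[[0,0,0],[0,0,0],1]]'
python3 - <<'E'
from h import *
import pickle
s,Q=show(); Qt=np.load("Qt.npy")
c=cam('wrist'); cv2.imwrite('pics/w7.png',c['color']); pickle.dump((s,c),open('w7.pkl','wb'))
crop(c['color'],260,170,190,142,4.2,'pics/w7a.png')
print("origin pred",s["tcp_pos"]+Q@B)
tgt=np.array([*AX,.218])-Qt@B; plan(tgt,Qt,1,1)
E
```

```text
clock: 9.5
tcp_pos: [0.5016, 0.0319, 0.2719]
tcp_rot: [0.182, 0.68, -0.652, 0.281]
contact_force: [-0.1, -1.0, -2.4]
grip_width: 0.02
 t 9.5 p [501.6  31.9 271.9] x [-0.776 -0.118 -0.62 ] y [ 0.615  0.083 -0.785] z [ 0.144 -0.99   0.008] F [-0.1 -1.  -2.4] T [-0.01  0.66  0.02] w 20.0
  q [-0.07  -0.145  2.034  0.224  0.605  1.211]
origin pred [ 0.54759119 -0.00991093  0.21782193]
[[[-0.1,-0.1,0.1],[-0.5,-0.1,-1.2],1]]
```

View pics/w7a.png

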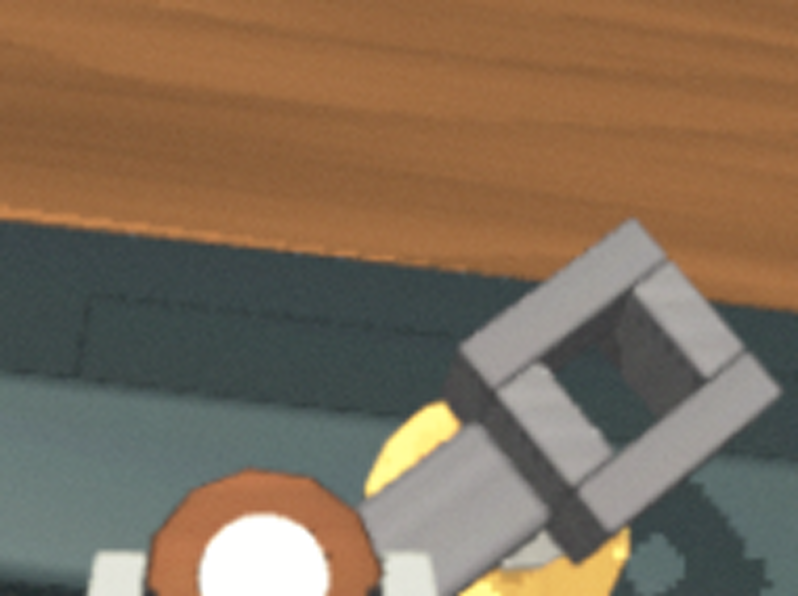

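Run:
```python
from h import *
import pickle
s,c=pickle.load(open('w7.pkl','rb')); Q=R.from_quat(s["tcp_rot"]).as_matrix()
f=lambda x,y:(260+(x+.5)/4.2-.5,170+(y+.5)/4.2-.5)
for z0 in (.2178,):
    q=[atz(wray(c,f(*p),s),z0+.024) for p in [(460,350),(632,220),(780,392),(603,535)]]
    o=np.mean(q,0); k=atz(wray(c,f(264,575),s),z0+.068)
    print("boss",o.round(4),"knob",k.round(4),np.linalg.norm((k-o)[:2]),np.degrees(np.arctan2(*(k-o)[1::-1])))
    for a,b in [(0,1),(1,2),(2,3),(3,0)]:
        v=q[b]-q[a]; print(np.linalg.norm(v).round(4),np.degrees(np.arctan2(v[1],v[0])).round(1))
# square top corners seen expected
print(wproj(c,[[.5478,-.0083,.195],[.5478,-.0083,.169]],s))
h=[atz(wray(c,f(*p),s),.2418) for p in [(543,362),(632,288),(705,383),(613,455)]]; print("hole centre top",np.mean(h,0))
```

```text
boss [ 0.5467 -0.0098  0.2418] knob [0.5059 0.0321 0.2858] 0.058554288402648355 134.19721304982625
0.031 -44.5
0.031 -134.3
0.032 134.6
0.0305 43.7
[[389.81240465 277.11967638]
 [383.42149363 285.92774807]]
hole centre top [ 0.54682272 -0.01019372  0.2418    ]
```

```bash
python3 - <<'E'
from h import *
s,Q=show()
print((Q.T@np.array([1,1.5,-16])).round(1), (Q.T@np.array([0,0,-6])).round(1),(Q.T@np.array([1,0,0])).round(2),(Q.T@np.array([0,1,0])).round(2))
E
python3 -m jog '[[[0,0,0],[4.5,6.6,-0.7],1],[[0,0,0],[4.5,6.6,-0.7],1],[[0,0,0],[0,0,0],1]]'
python3 - <<'E'
from h import *
import pickle
s,Q=show()
c=cam('wrist'); pickle.dump((s,c),open('w8.pkl','wb'))
crop(c['color'],260,170,190,142,4.2,'pics/w8a.png')
print("origin pred",s["tcp_pos"]+Q@B)
E
```

```text
t 9.55 p [501.5  32.1 271.6] x [-0.776 -0.118 -0.62 ] y [ 0.614  0.083 -0.785] z [ 0.145 -0.989  0.008] F [-0.4  0.1 -1.9] T [-0.03  0.63  0.04] w 20.1
  q [-0.07  -0.145  2.034  0.224  0.605  1.211]
[ 9.  13.3 -1.5] [ 3.7  4.7 -0. ] [-0.78  0.61  0.14] [-0.12  0.08 -0.99]
clock: 9.93
tcp_pos: [0.5022, 0.0332, 0.254]
tcp_rot: [0.182, 0.68, -0.652, 0.28]
contact_force: [-0.1, -0.2, -1.3]
grip_width: 0.0204
 t 9.93 p [502.2  33.2 254. ] x [-0.776 -0.118 -0.619] y [ 0.614  0.083 -0.785] z [ 0.144 -0.99   0.008] F [-0.1 -0.2 -1.3] T [0.01 0.64 0.03] w 20.4
  q [-0.067 -0.122  2.058  0.235  0.56   1.199]
origin pred [ 0.54805492 -0.00869237  0.19985005]
```

View pics/w8a.png

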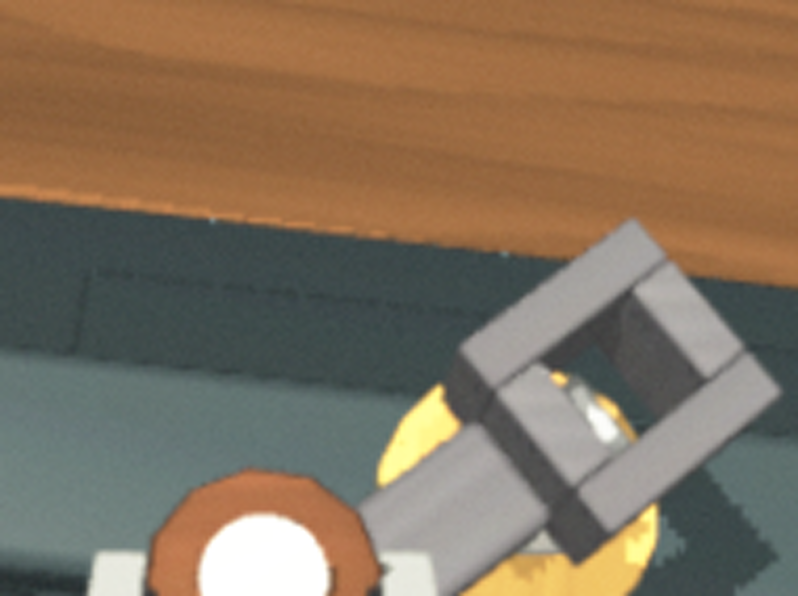

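Run:
```python
from h import *
import pickle
s,c=pickle.load(open('w8.pkl','rb')); Q=R.from_quat(s["tcp_rot"]).as_matrix()
g=lambda X:((wproj(c,X,s)-[260,170]+.5)*4.2-.5).round(0)
o=s["tcp_pos"]+Q@B
def sq(cx,w,z,yaw): a=np.radians(yaw)+np.pi/4+np.arange(4)*np.pi/2; return np.c_[cx[0]+w/2**.5*np.cos(a),cx[1]+w/2**.5*np.sin(a),np.full(4,z)]
print("sq top",g(sq(AX,.009,.195,45)).tolist()); print("sq shoulder",g(sq(AX,.014,.190,45)).tolist())
print("hole bottom",g(sq(o,.0164,o[2],134.5)).tolist()); print("hole top",g(sq(o,.0164,o[2]+.024,134.5)).tolist())
```

```text
sq top [[535.0, 420.0], [573.0, 466.0], [617.0, 431.0], [580.0, 385.0]]
sq shoulder [[506.0, 425.0], [564.0, 497.0], [632.0, 443.0], [575.0, 373.0]]
hole bottom [[578.0, 492.0], [662.0, 426.0], [592.0, 341.0], [508.0, 404.0]]
hole top [[615.0, 450.0], [706.0, 378.0], [629.0, 284.0], [537.0, 353.0]]
```

```bash
python3 -m jog '[[[0,0,0],[2.5,3.1,-0.3],1],[[0,0,0],[2.5,3.1,0],1],[[0,0,0],[2.5,3.1,0],1]]'
python3 - <<'E'
from h import *
import pickle
s,Q=show()
c=cam('wrist'); pickle.dump((s,c),open('w9.pkl','wb'))
crop(c['color'],260,170,190,142,4.2,'pics/w9a.png')
print("origin pred",s["tcp_pos"]+Q@B)
E
```

```text
clock: 10.35
tcp_pos: [0.5023, 0.0334, 0.2422]
tcp_rot: [0.183, 0.68, -0.652, 0.281]
contact_force: [-0.2, 0.0, -2.3]
grip_width: 0.02
 t 10.35 p [502.3  33.4 242.2] x [-0.776 -0.118 -0.62 ] y [ 0.615  0.083 -0.784] z [ 0.144 -0.99   0.008] F [-0.2  0.  -2.3] T [ 0.03  0.59 -0.  ] w 20.0
  q [-0.066 -0.107  2.074  0.248  0.528  1.185]
origin pred [ 0.54831338 -0.00841577  0.18814262]
```

View pics/w9a.png

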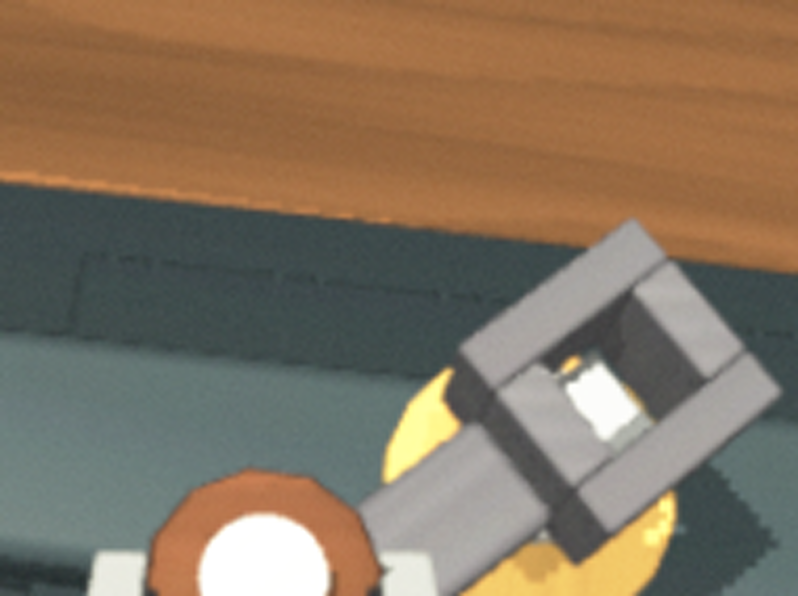

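The square's top is now inside the socket, at about (605,400) in the crop, and there is no contact force. I'll carry on down.

```bash
python3 -m jog '[[[0,0,0],[2.8,3.5,0],1],[[0,0,0],[2.8,3.5,0],1],[[0,0,0],[0,0,0],1]]'
python3 - <<'E'
from h import *
s,Q=show()
c=cam('wrist')
crop(c['color'],260,170,190,142,4.2,'pics/w10a.png')
print("origin pred",s["tcp_pos"]+Q@B)
E
```

```text
clock: 10.78
tcp_pos: [0.502, 0.0334, 0.2318]
tcp_rot: [0.182, 0.68, -0.652, 0.28]
contact_force: [-0.2, 0.0, -2.3]
grip_width: 0.02
 t 10.78 p [502.   33.4 231.8] x [-0.776 -0.118 -0.619] y [ 0.614  0.083 -0.785] z [ 0.144 -0.99   0.008] F [-0.2  0.  -2.3] T [-0.03  0.57 -0.01] w 20.0
  q [-0.066 -0.093  2.088  0.26   0.503  1.171]
origin pred [ 0.54793838 -0.00848951  0.17769769]
```

View pics/w10a.png

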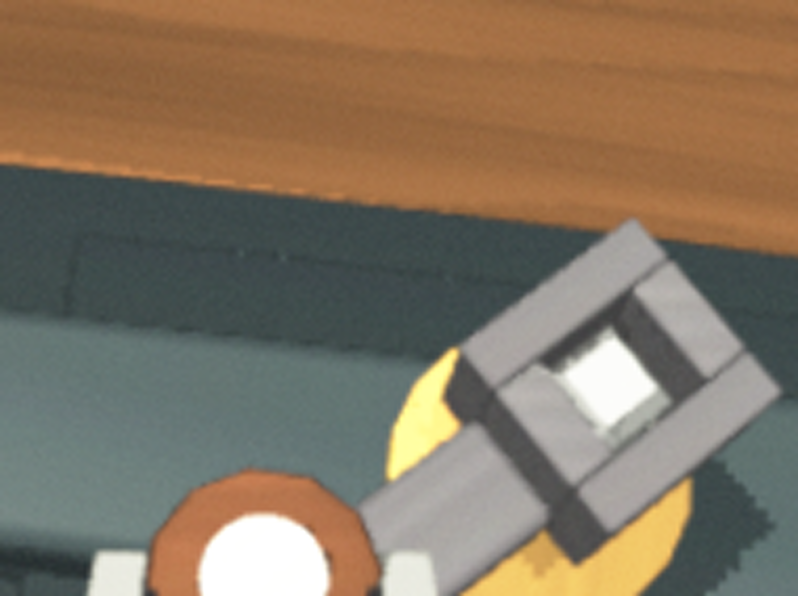

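```bash
python3 -m jog '[[[0,0,0],[1.6,2,0],1],[[0,0,0],[1.6,2,0],1],[[0,0,0],[1.2,1.6,0],1]]'; python3 -m jog '[[[0,0,0],[0.6,0.8,0],1],[[0,0,0],[0.6,0.8,0],1]]'; python3 -c "
from h import *
s,Q=show(); print(s['tcp_pos']+Q@B)"
```

```text
clock: 11.2
tcp_pos: [0.5023, 0.0333, 0.2249]
tcp_rot: [0.183, 0.68, -0.652, 0.281]
contact_force: [-0.4, 0.4, -2.3]
grip_width: 0.02
clock: 11.45
tcp_pos: [0.5025, 0.0333, 0.2232]
tcp_rot: [0.183, 0.68, -0.652, 0.281]
contact_force: [-5.3, 2.5, 5.7]
grip_width: 0.0199
 t 11.45 p [502.5  33.3 223.2] x [-0.775 -0.118 -0.621] y [ 0.615  0.083 -0.784] z [ 0.144 -0.99   0.008] F [-5.3  2.5  5.7] T [0.32 0.38 0.32] w 19.9
  q [-0.066 -0.08   2.099  0.273  0.477  1.156]
[ 0.54855203 -0.0085249   0.1691341 ]
```

```bash
python3 -m jog '[[[0,0,0],[0.2,0.2,0],1],[[0,0,0],[0,0,0],1]]'
python3 - <<'E'
from h import *
s,Q=show()
c=cam('wrist')
crop(c['color'],260,170,190,142,4.2,'pics/w11a.png')
c=cam('side');crop(c['color'],255,195,110,82,7,'pics/s11a.png')
E
```

```text
clock: 11.7
tcp_pos: [0.5027, 0.0334, 0.2234]
tcp_rot: [0.183, 0.68, -0.652, 0.282]
contact_force: [-1.7, 1.1, 0.4]
grip_width: 0.0198
 t 11.7 p [502.7  33.4 223.4] x [-0.774 -0.118 -0.622] y [ 0.616  0.083 -0.783] z [ 0.144 -0.99   0.008] F [-1.7  1.1  0.4] T [-0.    0.47  0.01] w 19.8
  q [-0.066 -0.08   2.099  0.274  0.476  1.155]
```

View pics/w11a.png

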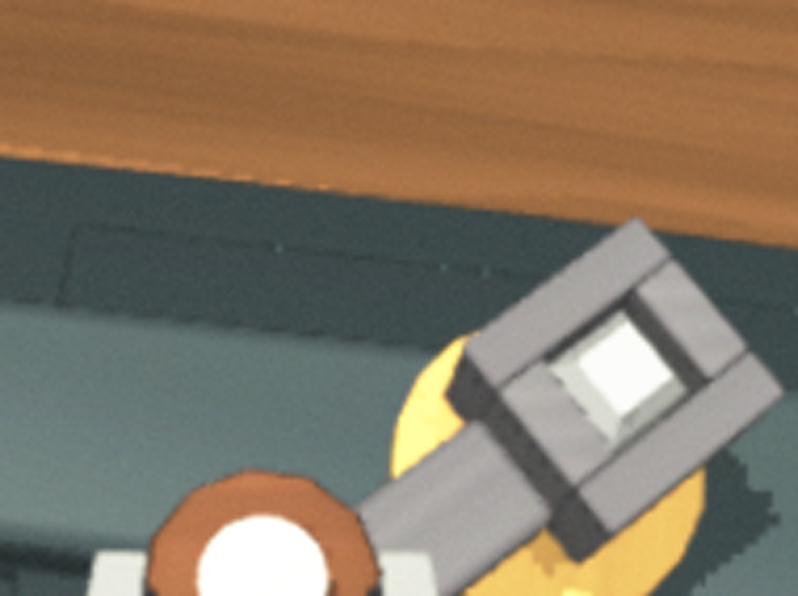

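View pics/s11a.png

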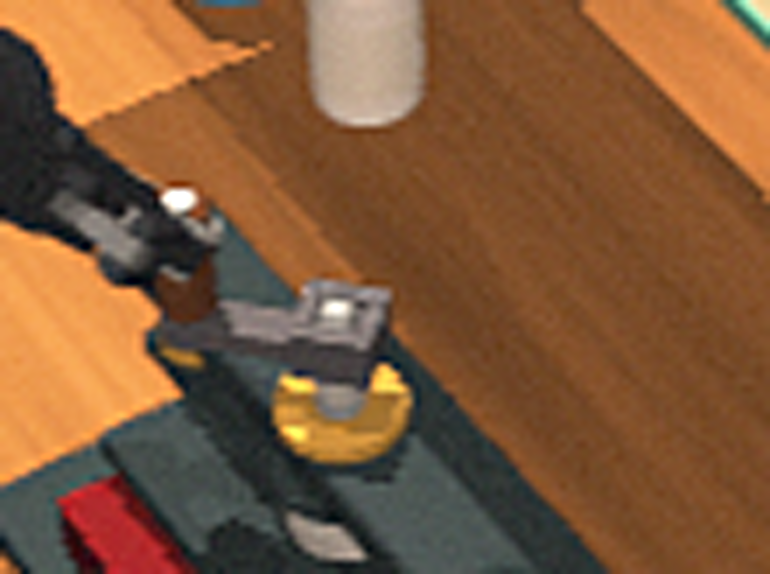

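Crank fully seated: the square's top shows flush in the socket at (625,370) in the crop, and the side view shows the boss down on the collar. Now I'll wind it, keeping the hand's orientation fixed and replanning from the measured pose each call.

```bash
python3 - <<'E'
from h import *
import json
s,Q=show(); phi=np.radians(134.5)
cen=s["tcp_pos"]-.06*np.array([np.cos(phi),np.sin(phi),0])
json.dump(dict(cen=cen.tolist(),Q=Q.tolist(),phi0=134.5),open("wind.json","w")); print(cen)
E
cat >> h.py <<'E'
def wind(step=18,n=5,turns_off=0):
    import json
    w=json.load(open("wind.json")); cen=np.array(w["cen"]); Q0=np.array(w["Q"])
    s,Q=show(); d=s["tcp_pos"]-cen; r=np.hypot(*d[:2]); ph=np.degrees(np.arctan2(d[1],d[0]))
    last=w.get("last",w["phi0"]); un=last-((last-ph+180)%360-180); w["last"]=un; json.dump(w,open("wind.json","w"))
    tot=w["phi0"]-un; t=np.radians(un); F=s["contact_force"]
    print(f"  wound {tot:.1f} deg = {tot/360:.2f} turns  r {r*1e3:.1f}  dz {d[2]*1e3:.1f}  Ftan(resist) {F@[-np.sin(t),np.cos(t),0]:.1f} Frad {F@[np.cos(t),np.sin(t),0]:.1f}")
    p=s["tcp_pos"]; rv=np.degrees(R.from_matrix(Q.T@Q0).as_rotvec()); rows=[]
    for i in range(1,n+1):
        a=np.radians(un-step*i); q=cen+[.06*np.cos(a),.06*np.sin(a),-.004*(tot+step*i)/360]
        # first row turns back to nominal orientation
        Qi=Q if i==1 else Q0
        rows.append([[float(x) for x in rv.clip(-2,2).round(1)+0.] if i==1 else [0,0,0],[float(x) for x in (Qi.T@(q-p)*1e3).round(1)+0.],1]); p=q
    print(str(rows).replace(" ",""))
E
python3 -c "
from h import *
wind()"
```

```text
t 11.8 p [502.7  33.4 223.3] x [-0.774 -0.118 -0.622] y [ 0.616  0.083 -0.783] z [ 0.144 -0.99   0.008] F [-1.5  1.6  1.5] T [0.11 0.46 0.05] w 20.1
  q [-0.066 -0.08   2.099  0.274  0.476  1.155]
[ 0.54472611 -0.00941805  0.22331519]
 t 11.8 p [502.7  33.4 223.3] x [-0.774 -0.118 -0.622] y [ 0.616  0.083 -0.783] z [ 0.144 -0.99   0.008] F [-1.5  1.6  1.5] T [0.11 0.46 0.05] w 20.1
  q [-0.066 -0.08   2.099  0.274  0.476  1.155]
  wound 0.0 deg = 0.00 turns  r 60.0  dz 0.0  Ftan(resist) -0.0 Frad 2.2
[[[0.0,0.0,0.0],[-13.0,10.5,-8.6],1],[[0,0,0],[-14.4,11.7,-3.0],1],[[0,0,0],[-14.4,11.7,2.9],1],[[0,0,0],[-13.0,10.6,8.5],1],[[0,0,0],[-10.2,8.5,13.2],1]]
```

```bash
python3 -m jog '[[[0,0,0],[-13.0,10.5,-8.6],1],[[0,0,0],[-14.4,11.7,-3.0],1],[[0,0,0],[-14.4,11.7,2.9],1],[[0,0,0],[-13.0,10.6,8.5],1],[[0,0,0],[-10.2,8.5,13.2],1]]' >/dev/null; python3 -c "
from h import *
wind()"
```

```text
t 12.43 p [588.3  34.1 221.4] x [-0.776 -0.119 -0.619] y [ 0.613  0.085 -0.785] z [ 0.146 -0.989  0.007] F [-8.2 -3.4  0.8] T [-0.55  1.51 -0.3 ] w 20.1
  q [-0.053  0.124  1.894  0.258  0.479  1.179]
  wound 89.5 deg = 0.25 turns  r 61.6  dz -1.9  Ftan(resist) 3.4 Frad -8.2
[[[0.2,0.0,0.2],[-6.2,4.1,17.6],1],[[0,0,0],[-2.3,2.2,18.5],1],[[0,0,0],[2.3,-1.4,18.6],1],[[0,0,0],[6.7,-4.9,16.8],1],[[0,0,0],[10.5,-7.9,13.4],1]]
```

```bash
python3 -m jog '[[[0.2,0,0.2],[-6.2,4.1,17.6],1],[[0,0,0],[-2.3,2.2,18.5],1],[[0,0,0],[2.3,-1.4,18.6],1],[[0,0,0],[6.7,-4.9,16.8],1],[[0,0,0],[10.5,-7.9,13.4],1]]' >/dev/null; python3 -c "
from h import *
wind()"
```

```text
t 13.05 p [587.6 -52.1 220.1] x [-0.776 -0.118 -0.619] y [ 0.613  0.088 -0.785] z [ 0.147 -0.989  0.004] F [-5.5  9.6  3.6] T [1.87 0.79 1.1 ] w 20.0
  q [-0.248  0.138  1.882  0.473  0.542  0.839]
  wound 179.3 deg = 0.50 turns  r 60.5  dz -3.3  Ftan(resist) 2.9 Frad -10.7
[[[0.3,0.0,0.2],[12.6,-11.3,8.3],1],[[0,0,0],[14.6,-11.3,3.2],1],[[0,0,0],[14.7,-11.4,-2.6],1],[[0,0,0],[13.3,-10.4,-8.3],1],[[0,0,0],[10.6,-8.3,-13.1],1]]
```

```bash
python3 -m jog '[[[0.3,0,0.2],[12.6,-11.3,8.3],1],[[0,0,0],[14.6,-11.3,3.2],1],[[0,0,0],[14.7,-11.4,-2.6],1],[[0,0,0],[13.3,-10.4,-8.3],1],[[0,0,0],[10.6,-8.3,-13.1],1]]' >/dev/null; python3 -c "
from h import *
wind()"
```

```text
t 13.68 p [500.6 -52.1 219.9] x [-0.775 -0.114 -0.622] y [ 0.616  0.084 -0.783] z [ 0.142 -0.99   0.005] F [12.6  8.  -8.3] T [ 0.81 -0.44  0.6 ] w 20.7
  q [-0.306 -0.062  2.092  0.531  0.553  0.745]
  wound 270.5 deg = 0.75 turns  r 61.4  dz -3.5  Ftan(resist) 3.0 Frad -14.6
[[[0.1,-0.2,0.0],[5.6,-4.9,-17.5],1],[[0,0,0],[2.3,-1.7,-18.6],1],[[0,0,0],[-2.3,1.9,-18.5],1],[[0,0,0],[-6.7,5.4,-16.7],1],[[0,0,0],[-10.4,8.4,-13.2],1]]
```

```bash
python3 -m jog '[[[0.1,-0.2,0],[5.6,-4.9,-17.5],1],[[0,0,0],[2.3,-1.7,-18.6],1],[[0,0,0],[-2.3,1.9,-18.5],1],[[0,0,0],[-6.7,5.4,-16.7],1],[[0,0,0],[-10.4,8.4,-13.2],1]]' >/dev/null; python3 -c "
from h import *
wind()
c=cam('side');crop(c['color'],245,195,110,90,6.6,'pics/s12.png')
c=cam('wrist');crop(c['color'],200,170,300,225,2.6,'pics/w12.png')"
```

```text
t 14.3 p [501.7  34.2 219.6] x [-0.774 -0.117 -0.623] y [ 0.618  0.078 -0.782] z [ 0.141 -0.99   0.012] F [ 0.2 -4.9 -2.9] T [-0.95  0.57 -0.64] w 20.0
  q [-0.061 -0.077  2.107  0.263  0.461  1.169]
  wound 359.9 deg = 1.00 turns  r 61.3  dz -3.8  Ftan(resist) 3.3 Frad -3.6
[[[-0.3,0.0,-0.1],[-13.4,11.1,-7.7],1],[[0,0,0],[-14.4,11.7,-3.0],1],[[0,0,0],[-14.4,11.7,2.8],1],[[0,0,0],[-13.0,10.6,8.4],1],[[0,0,0],[-10.3,8.5,13.2],1]]
```

View pics/s12.png

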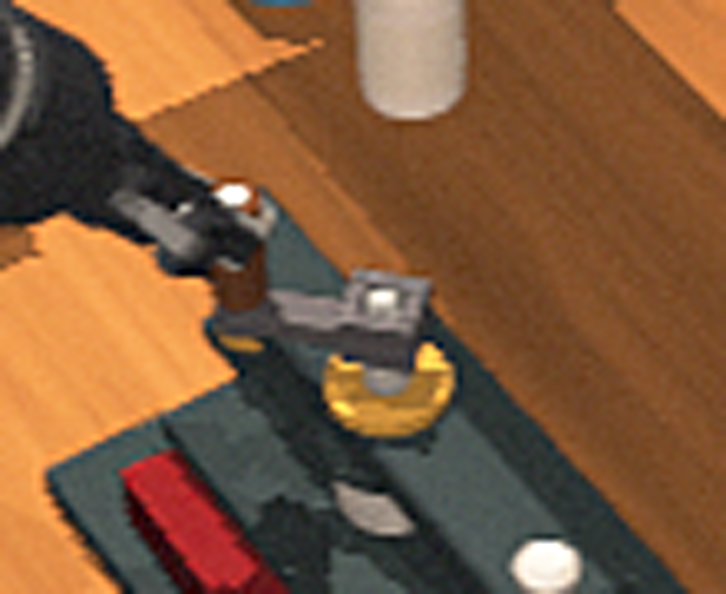

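View pics/w12.png

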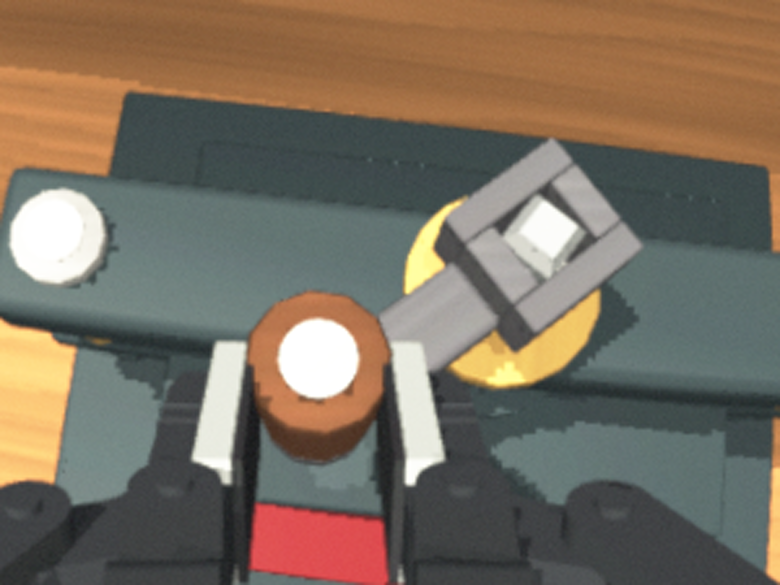

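```bash
python3 -m jog '[[[-0.3,0,-0.1],[-13.4,11.1,-7.7],1],[[0,0,0],[-14.4,11.7,-3.0],1],[[0,0,0],[-14.4,11.7,2.8],1],[[0,0,0],[-13.0,10.6,8.4],1],[[0,0,0],[-10.3,8.5,13.2],1]]' >/dev/null; python3 -c "
from h import *
wind()"
```

```text
t 15.03 p [587.9  33.4 218. ] x [-0.776 -0.12  -0.62 ] y [ 0.613  0.088 -0.785] z [ 0.149 -0.989  0.005] F [-6.4 -0.5  0. ] T [-0.12  1.21 -0.05] w 20.1
  q [-0.056  0.128  1.899  0.272  0.471  1.162]
  wound 449.7 deg = 1.25 turns  r 60.8  dz -5.3  Ftan(resist) 4.2 Frad -4.9
[[[0.3,0.1,0.2],[-6.3,4.9,17.2],1],[[0,0,0],[-2.2,2.2,18.5],1],[[0,0,0],[2.4,-1.5,18.6],1],[[0,0,0],[6.8,-4.9,16.8],1],[[0,0,0],[10.5,-7.9,13.4],1]]
```

```bash
python3 -m jog '[[[0.3,0.1,0.2],[-6.3,4.9,17.2],1],[[0,0,0],[-2.2,2.2,18.5],1],[[0,0,0],[2.4,-1.5,18.6],1],[[0,0,0],[6.8,-4.9,16.8],1],[[0,0,0],[10.5,-7.9,13.4],1]]' >/dev/null; python3 -c "
from h import *
wind()"
```

```text
t 15.65 p [585.6 -54.6 215.8] x [-0.776 -0.117 -0.619] y [ 0.613  0.09  -0.785] z [ 0.147 -0.989  0.002] F [-8.4 15.1  3.7] T [2.64 1.21 1.75] w 20.1
  q [-0.256  0.14   1.89   0.492  0.537  0.815]
  wound 542.4 deg = 1.51 turns  r 61.0  dz -7.5  Ftan(resist) 3.9 Frad -16.8
[[[0.4,-0.1,0.2],[13.0,-11.9,7.0],1],[[0,0,0],[14.7,-11.4,2.2],1],[[0,0,0],[14.5,-11.3,-3.6],1],[[0,0,0],[12.9,-10.1,-9.2],1],[[0,0,0],[10.0,-7.9,-13.8],1]]
```

```bash
python3 -m jog '[[[0.4,-0.1,0.2],[13.0,-11.9,7.0],1],[[0,0,0],[14.7,-11.4,2.2],1],[[0,0,0],[14.5,-11.3,-3.6],1],[[0,0,0],[12.9,-10.1,-9.2],1],[[0,0,0],[10.0,-7.9,-13.8],1]]' >/dev/null; python3 -c "
from h import *
wind()"
```

```text
t 16.27 p [496.1 -49.2 215.3] x [-0.775 -0.114 -0.622] y [ 0.615  0.091 -0.783] z [ 0.145 -0.989 -0.   ] F [ 26.9  17.5 -14.9] T [ 2.18 -1.54  1.49] w 19.6
  q [-0.306 -0.066  2.107  0.548  0.548  0.727]
  wound 635.2 deg = 1.76 turns  r 62.8  dz -8.0  Ftan(resist) 3.5 Frad -31.9
[[[0.4,-0.2,0.0],[3.1,-3.5,-18.8],1],[[0,0,0],[1.1,-0.8,-18.7],1],[[0,0,0],[-3.5,2.9,-18.2],1],[[0,0,0],[-7.7,6.2,-15.9],1],[[0,0,0],[-11.2,9.0,-12.1],1]]
```

```bash
python3 -c "
from h import *
wind(15)" | tail -1; python3 -m jog '[[[0.4,-0.2,0],[3.1,-3.2,-15.6],1],[[0,0,0],[1.3,-1,-15.6],1],[[0,0,0],[-2,1.7,-15.5],1],[[0,0,0],[-5.2,4.2,-14.2],1],[[0,0,0],[-8,6.6,-12],1]]' >/dev/null; python3 -c "
from h import *
wind(15)"
```

```text
[[[0.4,-0.2,0.0],[2.5,-3.0,-15.8],1],[[0,0,0],[1.8,-1.4,-15.5],1],[[0,0,0],[-1.4,1.1,-15.6],1],[[0,0,0],[-4.5,3.6,-14.6],1],[[0,0,0],[-7.3,5.8,-12.6],1]]
 t 16.9 p [495.8  24.9 215.8] x [-0.774 -0.117 -0.622] y [ 0.617  0.083 -0.783] z [ 0.143 -0.99   0.007] F [-21.4   9.7  13.2] T [1.53 1.65 1.36] w 20.0
  q [-0.092 -0.086  2.125  0.317  0.464  1.095]
  wound 709.5 deg = 1.97 turns  r 59.8  dz -7.5  Ftan(resist) 4.4 Frad 23.0
[[[0.0,-0.1,0.0],[-9.1,7.8,-10.1],1],[[0,0,0],[-11.1,9.0,-6.4],1],[[0,0,0],[-12.0,9.7,-2.5],1],[[0,0,0],[-12.1,9.8,1.6],1],[[0,0,0],[-11.3,9.3,5.6],1]]
```

```bash
python3 -m jog '[[[0,-0.1,0],[-8.9,7.6,-10.1],1],[[0,0,0],[-11.1,9.0,-6.4],1],[[0,0,0],[-12.0,9.7,-2.5],1],[[0,0,0],[-12.1,9.8,1.6],1],[[0,0,0],[-11.3,9.3,5.6],1]]' >/dev/null; python3 -c "
from h import *
wind(15)"
```

```text
t 17.52 p [565.1  47.8 214.7] x [-0.775 -0.119 -0.621] y [ 0.615  0.086 -0.784] z [ 0.147 -0.989  0.006] F [-4.2  0.1  0.4] T [-0.15  0.85 -0.01] w 19.8
  q [-0.023  0.083  1.959  0.235  0.448  1.22 ]
  wound 784.1 deg = 2.18 turns  r 60.7  dz -8.6  Ftan(resist) 4.0 Frad -1.3
[[[0.2,0.1,0.1],[-9.5,7.9,9.8],1],[[0,0,0],[-7.7,6.4,12.1],1],[[0,0,0],[-4.9,4.3,14.2],1],[[0,0,0],[-1.9,1.9,15.4],1],[[0,0,0],[1.3,-0.7,15.6],1]]
```

```bash
python3 -m jog '[[[0.2,0.1,0.1],[-9.5,7.9,9.8],1],[[0,0,0],[-7.7,6.4,12.1],1],[[0,0,0],[-4.9,4.3,14.2],1],[[0,0,0],[-1.9,1.9,15.4],1],[[0,0,0],[1.3,-0.7,15.6],1]]' >/dev/null; python3 -c "
from h import *
wind(15)"
```

```text
t 18.15 p [605.8 -17.7 211.9] x [-0.777 -0.117 -0.619] y [ 0.613  0.086 -0.786] z [ 0.145 -0.989  0.005] F [-15.3   6.7   3.2] T [1.02 2.12 0.8 ] w 19.8
  q [-0.164  0.179  1.855  0.397  0.497  0.968]
  wound 862.3 deg = 2.40 turns  r 61.7  dz -11.4  Ftan(resist) 4.6 Frad -16.1
[[[0.2,-0.1,0.2],[5.2,-6.1,13.9],1],[[0,0,0],[7.8,-5.9,12.2],1],[[0,0,0],[10.0,-7.6,9.3],1],[[0,0,0],[11.6,-8.9,5.7],1],[[0,0,0],[12.3,-9.5,1.8],1]]
```

```bash
python3 -m jog '[[[0.2,-0.1,0.2],[5.2,-6.1,13.9],1],[[0,0,0],[7.8,-5.9,12.2],1],[[0,0,0],[10.0,-7.6,9.3],1],[[0,0,0],[11.6,-8.9,5.7],1],[[0,0,0],[12.3,-9.5,1.8],1]]' >/dev/null; python3 -c "
from h import *
wind(15)"
```

```text
t 18.77 p [550.4 -70.2 211.5] x [-0.777 -0.115 -0.619] y [ 0.612  0.092 -0.786] z [ 0.147 -0.989 -0.001] F [ 0.8 17.7  2. ] T [ 2.94 -0.02  1.83] w 19.9
  q [-0.315  0.077  1.972  0.558  0.549  0.709]
  wound 939.2 deg = 2.61 turns  r 61.1  dz -11.8  Ftan(resist) 2.4 Frad -17.6
[[[0.5,-0.2,0.2],[11.3,-10.4,-4.0],1],[[0,0,0],[11.1,-8.7,-6.7],1],[[0,0,0],[9.4,-7.3,-10.2],1],[[0,0,0],[7.0,-5.5,-12.9],1],[[0,0,0],[4.1,-3.2,-14.8],1]]
```

```bash
python3 -m jog '[[[0.5,-0.2,0.2],[10.5,-9.8,-4.0],1],[[0,0,0],[11.1,-8.7,-6.7],1],[[0,0,0],[9.0,-7.0,-10.2],1],[[0,0,0],[6.5,-5.2,-12.9],1],[[0,0,0],[3.6,-2.8,-14.8],1]]' >/dev/null; python3 -c "
from h import *
wind(15)
c=cam('side');crop(c['color'],245,195,130,130,6,'pics/s13.png')
c=cam('wrist');crop(c['color'],150,150,350,260,2.28,'pics/w13.png')"
```

```text
t 19.4 p [489.7 -32.3 212.5] x [-0.773 -0.115 -0.623] y [ 0.619  0.079 -0.782] z [ 0.139 -0.99   0.01 ] F [-7.7 -7.6  4.3] T [-1.06  0.92 -0.73] w 19.7
  q [-0.257 -0.087  2.135  0.498  0.51   0.806]
  wound 1011.9 deg = 2.81 turns  r 59.6  dz -10.8  Ftan(resist) 4.1 Frad 10.1
[[[-0.3,-0.1,-0.1],[2.1,-1.1,-15.5],1],[[0,0,0],[-1.7,1.4,-15.5],1],[[0,0,0],[-4.8,3.9,-14.4],1],[[0,0,0],[-7.5,6.1,-12.3],1],[[0,0,0],[-9.8,7.9,-9.4],1]]
```

View pics/s13.png

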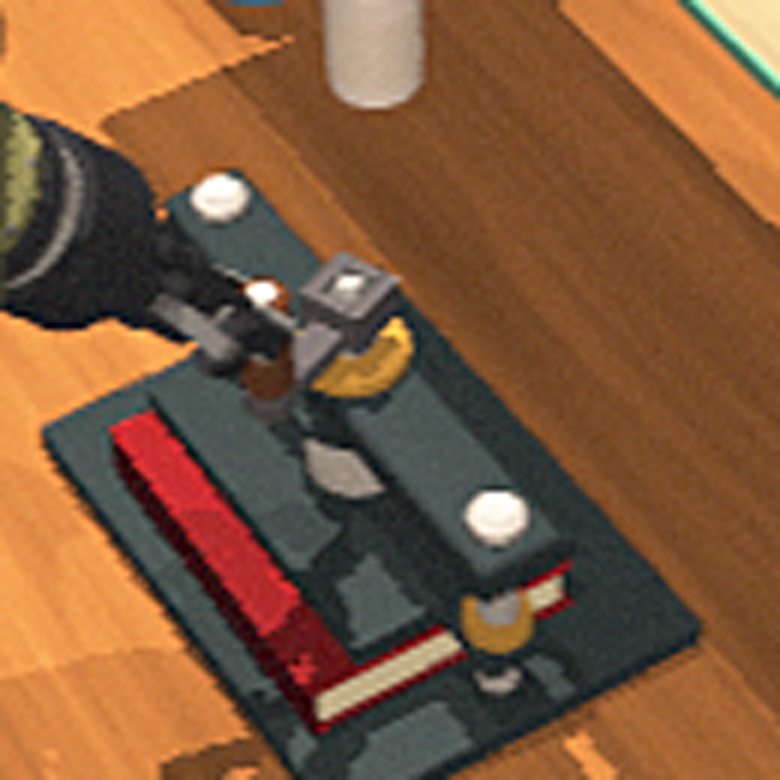

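View pics/w13.png

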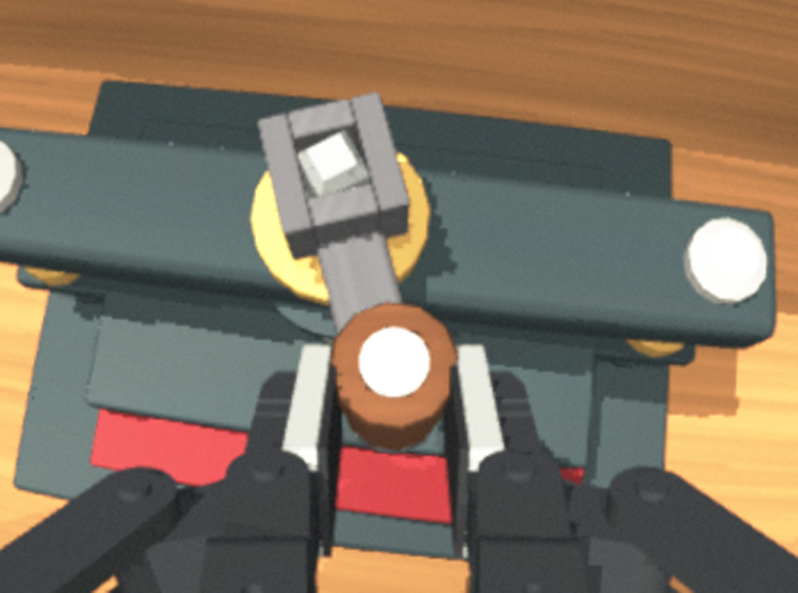

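Run:
```python
from h import *
c=cam('side'); cv2.imwrite('pics/side13.png',c['color'])
def g(i): 
    i=i[275:330,270:350].astype(float)/255; return (np.clip(i,0,1)**.5*255).astype(np.uint8)
a=g(cv2.imread('pics/side0.png')); b=g(c['color'])
cv2.imwrite('pics/cmp13.png',cv2.resize(np.hstack([a,b]),None,fx=5,fy=5,interpolation=cv2.INTER_CUBIC))
```

```text
(no output)
```

View pics/cmp13.png

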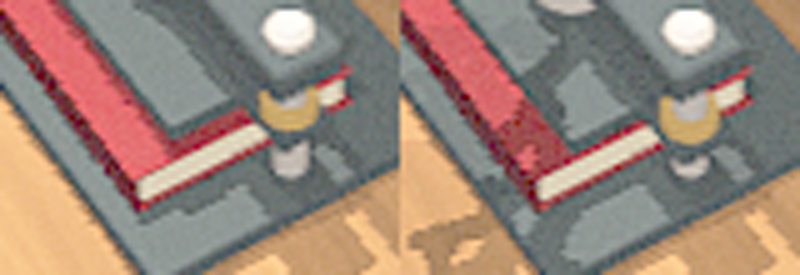

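```bash
python3 - <<'E'
from h import *
import pickle
s1,c1=pickle.load(open('w1.pkl','rb'));s,c=pickle.load(open('w2.pkl','rb'))
f=lambda x0,y0,k,x,y:(x0+(x+.5)/k-.5,y0+(y+.5)/k-.5)
b2=lambda x,y:f(230,100,6.1,x,y); B1=lambda x,y:f(200,195,2.9,x,y)
print("book corner top",tri(wray(c,b2(284,465),s),wray(c1,B1(672,329),s1)))
print("cap R", tri(wray(c,f(140,30,2.66,596,62),s),wray(c1,(472,194),s1)))
print("book bottom xy by w2", atz(wray(c,b2(300,585),s),.022))
E
python3 -m jog '[[[-0.3,-0.1,-0.1],[2.1,-1.1,-15.5],1],[[0,0,0],[-1.7,1.4,-15.5],1],[[0,0,0],[-4.8,3.9,-14.4],1],[[0,0,0],[-7.5,6.1,-12.3],1],[[0,0,0],[-9.8,7.9,-9.4],1]]' >/dev/null; python3 -c "
from h import *
wind(15)"
```

```text
book corner top (array([ 0.46583546, -0.10687611,  0.0510803 ]), [np.float64(0.0006884357263394476), np.float64(0.0006884357263394295)])
cap R (array([ 0.55057937, -0.12512922,  0.14268959]), [np.float64(0.0006826314692885277), np.float64(0.0006826314692884714)])
book bottom xy by w2 [ 0.46694505 -0.10552782  0.022     ]
 t 20.18 p [506.9  39.2 211.6] x [-0.774 -0.118 -0.623] y [ 0.617  0.081 -0.783] z [ 0.143 -0.99   0.01 ] F [  4.1 -11.2  -5.9] T [-1.8   0.37 -1.27] w 19.9
  q [-0.048 -0.051  2.104  0.264  0.438  1.175]
  wound 1086.6 deg = 3.02 turns  r 61.6  dz -11.8  Ftan(resist) 3.6 Frad -11.3
[[[-0.1,0.0,-0.1],[-11.7,9.9,-4.5],1],[[0,0,0],[-12.1,9.8,-1.9],1],[[0,0,0],[-12.0,9.8,2.2],1],[[0,0,0],[-11.2,9.1,6.1],1],[[0,0,0],[-9.5,7.9,9.6],1]]
```

```bash
python3 -m jog '[[[-0.1,0,-0.1],[-11.7,9.9,-4.5],1],[[0,0,0],[-12.1,9.8,-1.9],1],[[0,0,0],[-12.0,9.8,2.2],1],[[0,0,0],[-11.2,9.1,6.1],1],[[0,0,0],[-9.5,7.9,9.6],1]]' >/dev/null; python3 -c "
from h import *
wind(15)"
```

```text
t 20.8 p [581.4  39.9 209.6] x [-0.776 -0.121 -0.619] y [ 0.613  0.083 -0.785] z [ 0.146 -0.989  0.009] F [-9.  -4.8  2. ] T [-0.85  1.37 -0.46] w 20.1
  q [-0.039  0.126  1.923  0.252  0.445  1.19 ]
  wound 1161.1 deg = 3.23 turns  r 61.5  dz -13.7  Ftan(resist) 4.3 Frad -9.2
[[[0.0,0.1,0.2],[-6.9,4.9,13.5],1],[[0,0,0],[-4.5,4.0,14.5],1],[[0,0,0],[-1.4,1.5,15.5],1],[[0,0,0],[1.8,-1.0,15.5],1],[[0,0,0],[4.9,-3.5,14.5],1]]
```

```bash
python3 -m jog '[[[0,0.1,0.2],[-6.9,4.9,13.5],1],[[0,0,0],[-4.5,4.0,14.5],1],[[0,0,0],[-1.4,1.5,15.5],1],[[0,0,0],[1.8,-1.0,15.5],1],[[0,0,0],[4.9,-3.5,14.5],1]]' >/dev/null; python3 -c "
from h import *
wind(12)"
```

```text
t 21.43 p [600.9 -30.6 209. ] x [-0.776 -0.119 -0.62 ] y [ 0.614  0.088 -0.785] z [ 0.148 -0.989  0.004] F [-5.3  6.5  1.5] T [1.07 0.86 0.72] w 20.2
  q [-0.195  0.175  1.868  0.444  0.5    0.899]
  wound 1235.2 deg = 3.43 turns  r 60.0  dz -14.3  Ftan(resist) 4.2 Frad -7.3
[[[0.3,0.0,0.1],[5.4,-4.8,10.2],1],[[0,0,0],[7.3,-5.5,8.6],1],[[0,0,0],[8.5,-6.5,6.5],1],[[0,0,0],[9.4,-7.2,4.1],1],[[0,0,0],[9.8,-7.6,1.5],1]]
```

```bash
python3 -m jog '[[[0.3,0,0.1],[5.4,-4.8,10.2],1],[[0,0,0],[7.3,-5.5,8.6],1],[[0,0,0],[8.5,-6.5,6.5],1],[[0,0,0],[9.4,-7.2,4.1],1],[[0,0,0],[0,0,0],1]]' >/dev/null; python3 -c "
from h import *
wind(12)
import pickle
c=cam('side');crop(c['color'],245,195,130,130,6,'pics/s14.png'); cv2.imwrite('pics/side14.png',c['color'])
s=manip.state();c=cam('wrist');crop(c['color'],150,150,350,260,2.28,'pics/w14.png');pickle.dump((s,c),open('w14.pkl','wb'))"
```

```text
t 22.05 p [565.3 -64.9 209.2] x [-0.775 -0.117 -0.621] y [ 0.615  0.086 -0.784] z [ 0.145 -0.989  0.006] F [ 0.3  1.8 -2.1] T [0.06 0.41 0.17] w 19.8
  q [-0.289  0.109  1.945  0.539  0.527  0.742]
  wound 1284.1 deg = 3.57 turns  r 59.1  dz -14.1  Ftan(resist) 0.9 Frad -1.6
[[[0.2,0.0,0.0],[9.8,-7.4,2.1],1],[[0,0,0],[9.8,-7.7,-1.3],1],[[0,0,0],[9.4,-7.3,-3.9],1],[[0,0,0],[8.6,-6.7,-6.3],1],[[0,0,0],[7.4,-5.8,-8.4],1]]
```

View pics/s14.png

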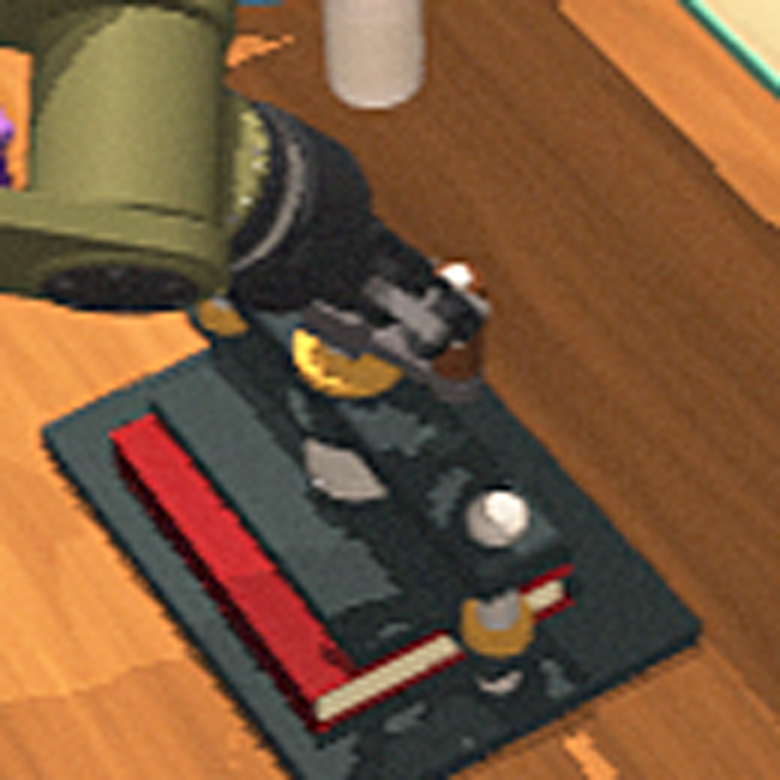

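View pics/w14.png

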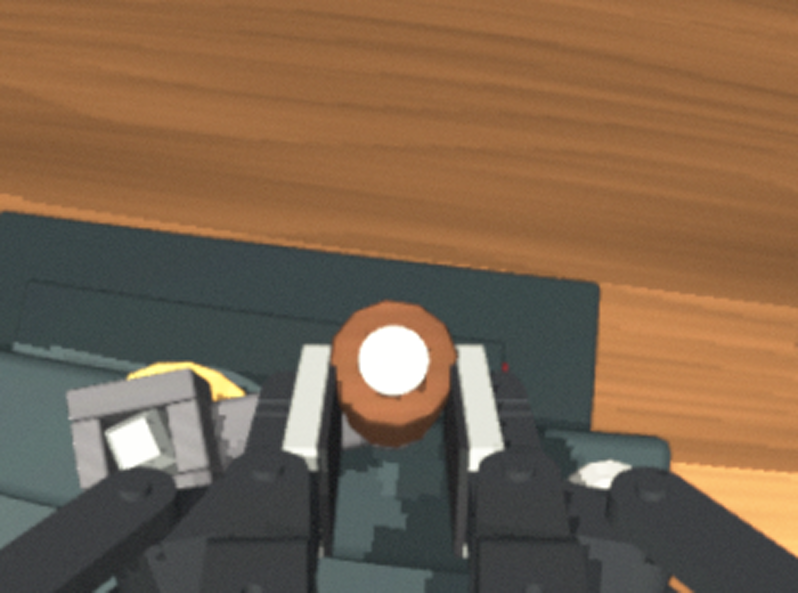

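```bash
python3 -m jog '[[[0,0,0],[-1.9,-2.4,0],1],[[0,0,0],[-3.7,-4.7,0],1],[[0,0,0],[-3.7,-4.7,0],1]]'; python3 -m jog '[[[0,0,0],[-5,-6.2,0],1],[[0,0,0],[-5,-6.2,0],1],[[0,0,0],[-5,-6.2,0],1],[[0,0,0],[-7.4,-9.4,0],1],[[0,0,0],[0,0,0],1]]'; python3 -c "
from h import *
import pickle
s,Q=show(); c=cam('wrist');cv2.imwrite('pics/w15.png',c['color']);pickle.dump((s,c),open('w15.pkl','wb'))"
```

```text
clock: 22.52
tcp_pos: [0.5627, -0.0627, 0.2179]
tcp_rot: [0.177, 0.684, -0.651, 0.278]
contact_force: [2.7, 5.4, 2.8]
grip_width: 0.0198
clock: 23.15
tcp_pos: [0.5591, -0.0591, 0.246]
tcp_rot: [0.168, 0.69, -0.65, 0.271]
contact_force: [-0.4, 0.4, -0.2]
grip_width: -0.0001
 t 23.15 p [559.1 -59.1 246. ] x [-0.796 -0.12  -0.593] y [ 0.585  0.099 -0.805] z [ 0.155 -0.988 -0.008] F [-0.4  0.4 -0.2] T [-0.03  0.26 -0.  ] w -0.1
  q [-0.282  0.055  1.895  0.438  0.653  0.858]
```

View pics/w15.png

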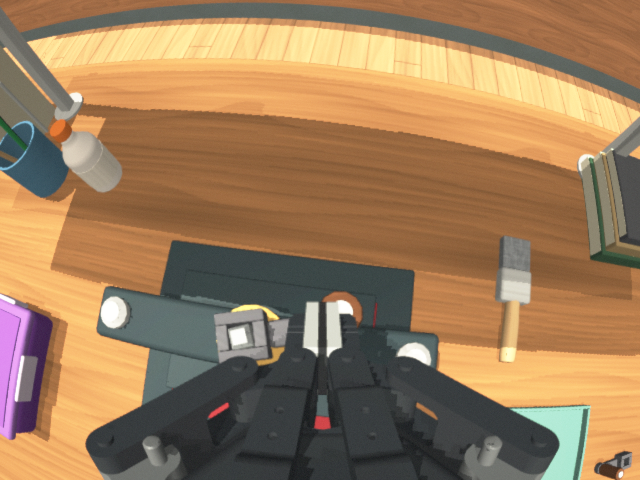

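```bash
python3 -c "
from h import *
i=cv2.imread('pics/w15.png'); crop(i,190,270,200,120,4,'pics/w15a.png')
c=cam('side');crop(c['color'],255,195,110,82,7,'pics/s15a.png')
c=cam('top');crop(c['color'],240,200,110,80,7,'pics/t15a.png')"
```

```text
(no output)
```

View pics/w15a.png

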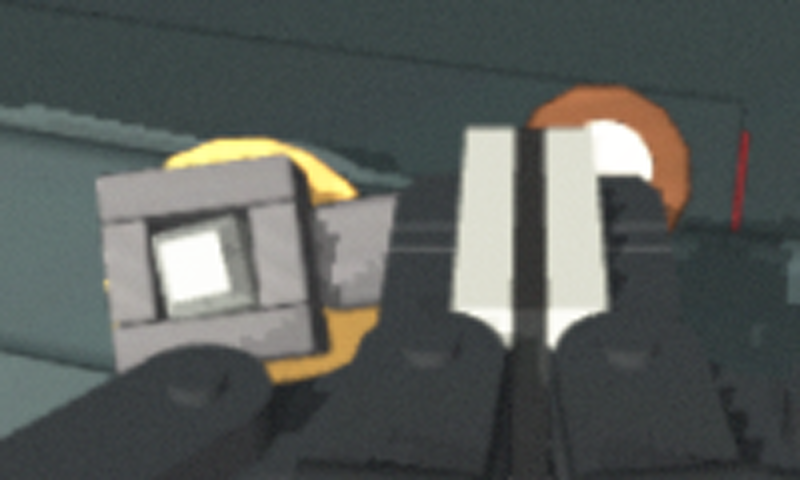

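View pics/s15a.png

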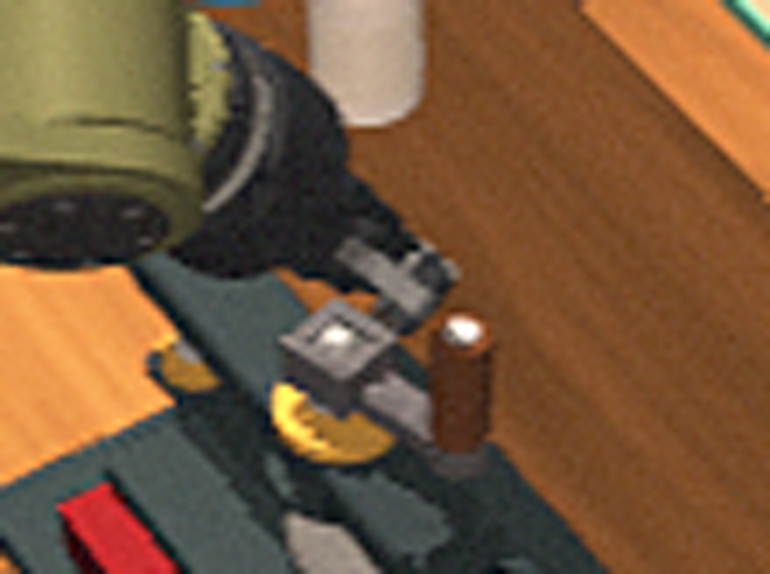

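The knob slipped out of the grip while lifting, because the socket jammed when pulled off-centre. The crank is still seated and level on the screw, and nothing was disturbed. I'll measure its heading and then lift by the boss instead, where the pull is central.

Run:
```python
from h import *
import pickle
s,c=pickle.load(open('w15.pkl','rb'))
f=lambda x,y:(190+(x+.5)/4-.5,270+(y+.5)/4-.5)
z=.155
q=[atz(wray(c,f(*p),s),z+.024) for p in [(98,178),(290,155),(327,352),(120,372)]]
o=np.mean(q,0);k=atz(wray(c,f(610,163),s),z+.068)
print("boss",o.round(4),"knob",k.round(4),np.linalg.norm((k-o)[:2]),np.degrees(np.arctan2(*(k-o)[1::-1])))
for a,b in [(0,1),(1,2),(2,3),(3,0)]:
    v=q[b]-q[a]; print(np.linalg.norm(v).round(4),np.degrees(np.arctan2(v[1],v[0])).round(1))
Q=R.from_quat(s["tcp_rot"]).as_matrix()
back=s["tcp_pos"]-.07*Q[:,1]+[-.02,0,.02]; plan(back,Q,4,0.4)
```

```text
boss [ 0.5481 -0.0095  0.179 ] knob [ 0.5685 -0.0679  0.223 ] 0.061843822201343455 -70.7812416833326
0.0316 -72.8
0.0315 -159.0
0.0332 106.9
0.0312 18.0
[[[0.0,0.0,0.0],[0.8,-24.6,-0.8],0.4],[[0.0,0.0,0.0],[0.8,-24.6,-0.8],0.4],[[0.0,0.0,0.0],[0.8,-24.6,-0.8],0.4],[[0.0,0.0,0.0],[0.8,-24.6,-0.8],0.4]]
```

```bash
python3 -m jog '[[[0,0,0],[0.8,-24.6,-0.8],1],[[0,0,0],[0.8,-24.6,-0.8],1],[[0,0,0],[0.8,-24.6,-0.8],0.45],[[0,0,0],[0.8,-24.6,-0.8],0.45]]'
python3 - <<'E'
from h import *
s,Q=show()
t=48; Qt=pose(t,19,-1); 
# lowest tip corner in tool: (11,25,0) mm ; want at boss centre -2mm along azimuth, h=.155+.0145
ah=np.array([np.cos(np.radians(19)),np.sin(np.radians(19)),0])
P0=np.array([.548,-.009,.155+.0145])-.002*ah
tcp=P0-Qt@np.array([.011,.025,0]); pre=tcp-.08*Qt[:,1]; print("tcp",tcp,"pre",pre)
np.savez("bg.npz",tcp=tcp,Qt=Qt,pre=pre)
plan(pre,Qt,5,.45)
E
```

```text
clock: 23.8
tcp_pos: [0.4975, -0.0664, 0.3259]
tcp_rot: [0.17, 0.689, -0.65, 0.272]
contact_force: [-0.6, 0.3, 0.5]
grip_width: 0.0357
 t 23.8 p [497.5 -66.4 325.9] x [-0.795 -0.119 -0.595] y [ 0.587  0.098 -0.804] z [ 0.154 -0.988 -0.008] F [-0.6  0.3  0.5] T [-0.09  0.28  0.09] w 35.7
  q [-0.349 -0.162  1.91   0.397  0.861  0.891]
tcp [ 0.53550196 -0.01330342  0.19440286] pre [ 0.47928938 -0.03265896  0.24793331]
[[[-1.3,-1.6,2.3],[11.4,11.1,-7.1],0.45],[[-1.3,-1.6,2.3],[11.6,10.8,-7.2],0.45],[[-1.3,-1.6,2.3],[11.8,10.5,-7.3],0.45],[[-1.3,-1.6,2.3],[12.0,10.2,-7.3],0.45],[[-1.3,-1.6,2.3],[12.2,9.8,-7.5],0.45]]
```

```bash
python3 -m jog '[[[-1.3,-1.6,2.3],[11.4,11.1,-7.1],0.45],[[-1.3,-1.6,2.3],[11.6,10.8,-7.2],0.45],[[-1.3,-1.6,2.3],[11.8,10.5,-7.3],0.45],[[-1.3,-1.6,2.3],[12.0,10.2,-7.3],0.45],[[-1.3,-1.6,2.3],[12.2,9.8,-7.5],0.45]]' >/dev/null;python3 -m jog '[[[0,0,0],[0,0,0],0.45]]'
python3 - <<'E'
from h import *
import pickle
s,Q=show(); g=np.load("bg.npz")
c=cam('wrist');cv2.imwrite('pics/w16.png',c['color']);pickle.dump((s,c),open('w16.pkl','wb'))
plan(g["pre"],g["Qt"],1,.45); plan(g["tcp"],g["Qt"],5,.45)
E
```

```text
clock: 24.55
tcp_pos: [0.481, -0.0338, 0.2529]
tcp_rot: [0.182, 0.678, -0.589, 0.399]
contact_force: [0.4, -0.0, -0.0]
grip_width: 0.047
 t 24.55 p [481.  -33.8 252.9] x [-0.615 -0.224 -0.756] y [ 0.718  0.24  -0.654] z [ 0.328 -0.945  0.013] F [ 0.4 -0.  -0. ] T [-0.15  0.34 -0.01] w 47.0
  q [-0.405 -0.162  2.175  0.964  0.659  0.176]
[[[-0.5,0.7,-1.2],[5.7,2.7,-2.1],0.45]]
[[[-0.1,0.1,-0.2],[1.5,16.5,-0.6],0.45],[[-0.1,0.1,-0.2],[1.4,16.5,-0.5],0.45],[[-0.1,0.1,-0.2],[1.3,16.5,-0.5],0.45],[[-0.1,0.1,-0.2],[1.3,16.5,-0.5],0.45],[[-0.1,0.1,-0.2],[1.2,16.6,-0.4],0.45]]
```

View pics/w16.png

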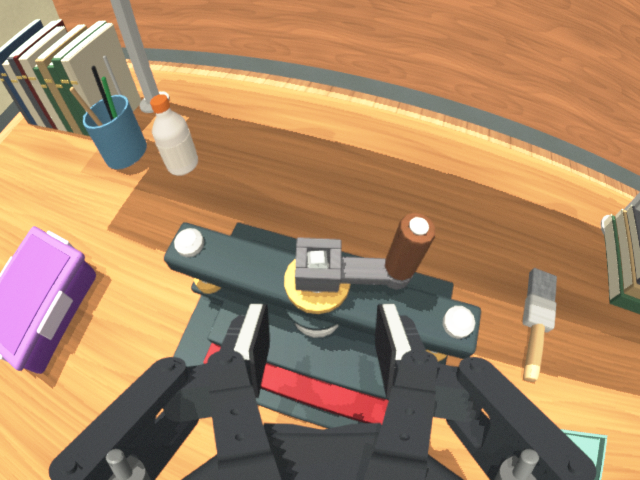

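```bash
python3 -m jog '[[[-0.1,0.1,-0.2],[1.5,16.5,-0.6],0.45],[[-0.1,0.1,-0.2],[1.4,16.5,-0.5],0.45],[[-0.1,0.1,-0.2],[1.3,16.5,-0.5],0.45],[[0,0,0],[0.8,8,-0.3],0.45],[[0,0,0],[0,0,0],0.45]]'
python3 - <<'E'
from h import *
import pickle
s,Q=show(); g=np.load("bg.npz")
c=cam('wrist');cv2.imwrite('pics/w17.png',c['color'])
plan(g["tcp"],g["Qt"],3,.45)
E
```

```text
clock: 25.22
tcp_pos: [0.5236, -0.0208, 0.2183]
tcp_rot: [0.182, 0.679, -0.59, 0.397]
contact_force: [0.4, 0.2, 0.2]
grip_width: 0.0473
 t 25.23 p [523.6 -20.8 218.3] x [-0.619 -0.222 -0.753] y [ 0.715  0.237 -0.657] z [ 0.324 -0.946  0.012] F [0.4 0.2 0.2] T [-0.15  0.36 -0.04] w 47.3
  q [-0.322 -0.009  2.127  1.069  0.54   0.097]
[[[-0.2,0.2,-0.3],[3.0,8.8,-1.2],0.45],[[-0.2,0.2,-0.3],[3.0,8.8,-1.2],0.45],[[-0.2,0.2,-0.3],[3.0,8.8,-1.1],0.45]]
```

View pics/w17.png

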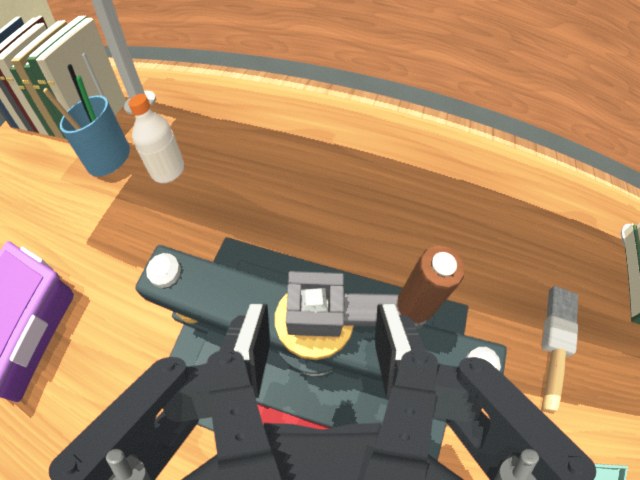

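```bash
python3 -m jog '[[[-0.2,0.2,-0.3],[3.0,6,-1.6],0.52],[[-0.2,0.2,-0.3],[3.0,7,-1.2],0.52],[[0,0,0],[1.5,4,-0.6],0.52],[[0,0,0],[0,0,0],0.52]]'
python3 - <<'E'
from h import *
import pickle
s,Q=show(); g=np.load("bg.npz")
c=cam('wrist');cv2.imwrite('pics/w18.png',c['color']); crop(c['color'],220,220,240,180,3.3,'pics/w18a.png')
plan(g["tcp"],g["Qt"],1,.52)
E
```

```text
clock: 25.78
tcp_pos: [0.5301, -0.0153, 0.2015]
tcp_rot: [0.179, 0.683, -0.59, 0.392]
contact_force: [0.0, 0.5, 0.3]
grip_width: 0.0412
 t 25.77 p [530.1 -15.3 201.5] x [-0.628 -0.217 -0.747] y [ 0.707  0.24  -0.665] z [ 0.324 -0.946  0.003] F [0.  0.5 0.3] T [-0.07  0.38  0.01] w 41.2
  q [-0.302  0.035  2.124  1.111  0.513  0.062]
[[[-0.2,0.1,-0.3],[1.6,9.1,-0.2],0.52]]
```

View pics/w18a.png

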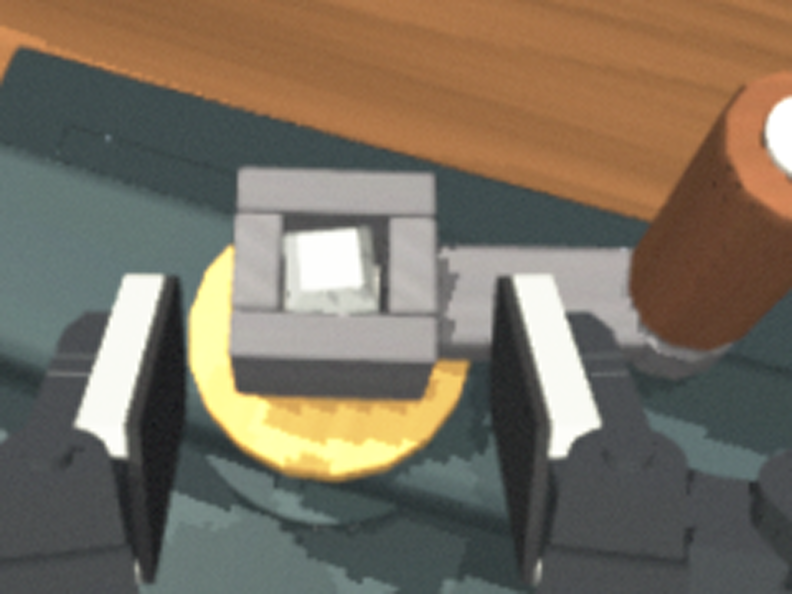

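```bash
python3 -m jog '[[[0,0,0],[0.8,5,0],0.52],[[0,0,0],[0.8,5,0],0.52],[[0,0,0],[0,0,0],0.52]]'
python3 - <<'E'
from h import *
import pickle
s,Q=show(); g=np.load("bg.npz")
c=cam('wrist'); crop(c['color'],220,220,240,180,3.3,'pics/w19a.png')
c=cam('side'); crop(c['color'],255,195,110,82,7,'pics/s19a.png')
plan(g["tcp"],g["Qt"],1,.52)
E
```

```text
clock: 26.2
tcp_pos: [0.5366, -0.0132, 0.1935]
tcp_rot: [0.18, 0.683, -0.59, 0.392]
contact_force: [-0.4, -0.2, 0.2]
grip_width: 0.041
 t 26.2 p [536.6 -13.2 193.5] x [-0.628 -0.217 -0.747] y [ 0.708  0.24  -0.665] z [ 0.324 -0.946  0.003] F [-0.4 -0.2  0.2] T [-0.1   0.33 -0.01] w 41.0
  q [-0.292  0.064  2.117  1.147  0.496  0.028]
[[[-0.2,0.1,-0.4],[0.2,-1.2,-0.4],0.52]]
```

View pics/w19a.png

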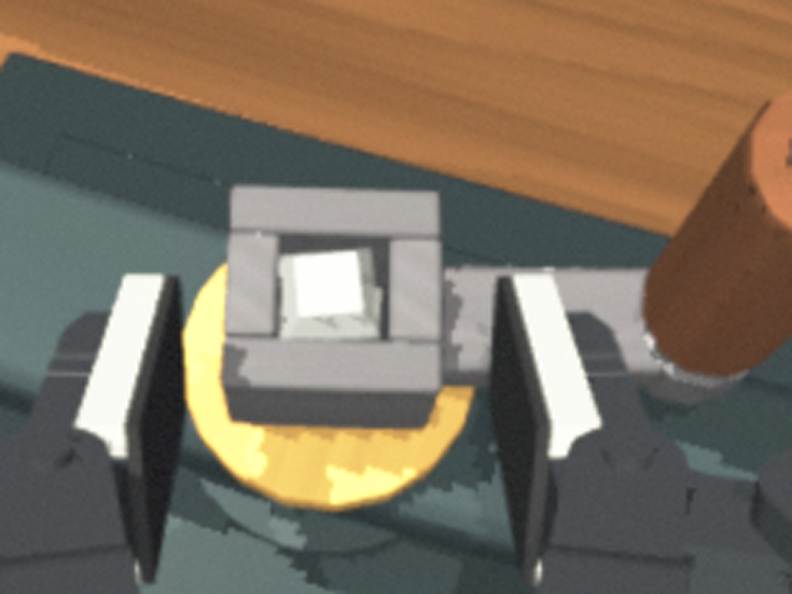

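View pics/s19a.png

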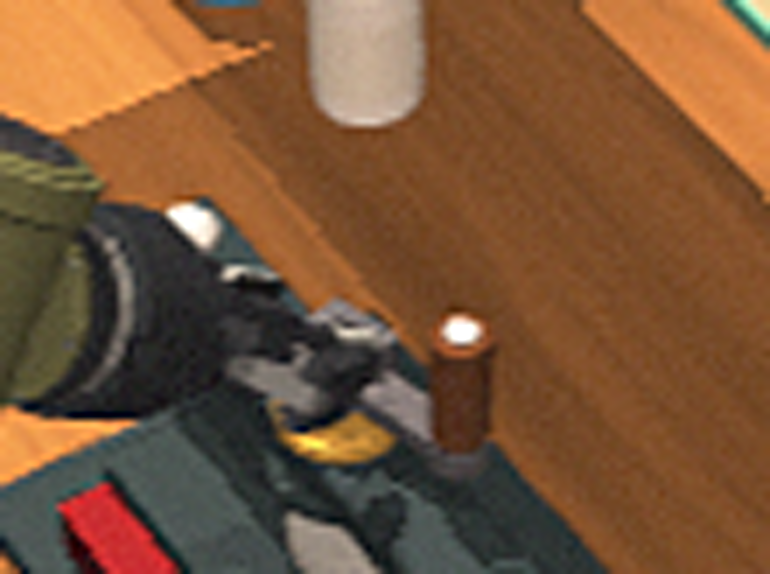

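```bash
python3 -m jog '[[[0,0,0],[0.5,1,0],0.52],[[0,0,0],[0,0,-0.4],1],[[0,0,0],[0,0,0],1],[[0,0,0],[0,0,0],1]]' 90
python3 - <<'E'
from h import *
s,Q=show()
c=cam('wrist'); crop(c['color'],220,220,240,180,3.3,'pics/w20a.png')
print((Q.T@[0,0,1]).round(3))
E
```

```text
clock: 26.8
tcp_pos: [0.5369, -0.0128, 0.193]
tcp_rot: [0.18, 0.683, -0.59, 0.392]
contact_force: [0.1, -0.3, -0.2]
grip_width: -0.0001
 t 26.8 p [536.9 -12.8 193. ] x [-0.627 -0.217 -0.748] y [ 0.708  0.24  -0.664] z [ 0.324 -0.946  0.003] F [ 0.1 -0.3 -0.2] T [-0.14  0.34 -0.02] w -0.1
  q [-0.29   0.065  2.118  1.151  0.493  0.024]
[-0.748 -0.664  0.003]
```

View pics/w20a.png

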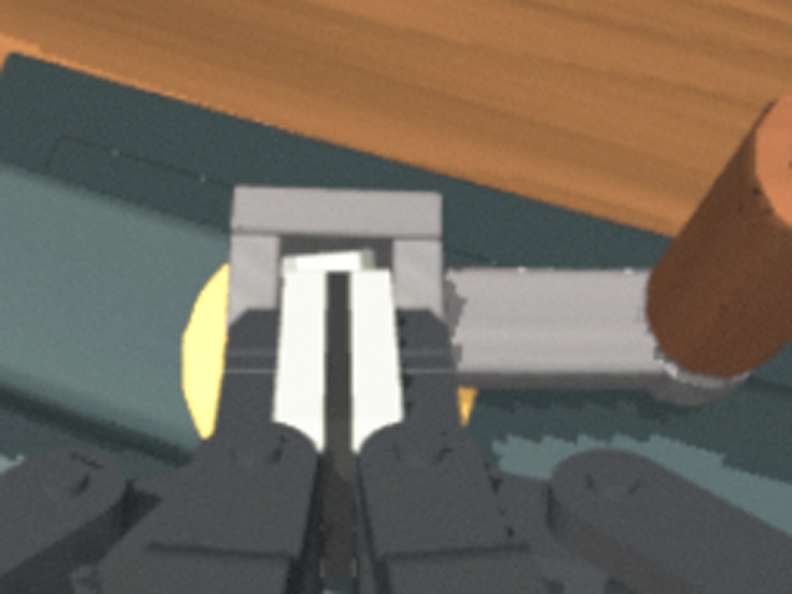

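The pads closed above the boss without touching it. Checking the pad images (gap of 41 mm spanning 96 px, so 159 mm away) puts the real fingertips about 22 mm short of my assumption. That also explains why the knob was only held near its top. I'll open, go deeper in small steps and look.

```bash
python3 -m jog '[[[0,0,0],[0,0,0],0.5],[[0,0,0],[0,0,0],0.5],[[0,0,0],[0,6,0],0.5],[[0,0,0],[0,6,0],0.5],[[0,0,0],[0,0,0],0.5]]'
python3 - <<'E'
from h import *
s,Q=show()
c=cam('wrist'); cv2.imwrite('pics/w21.png',c['color'])
E
```

```text
clock: 27.48
tcp_pos: [0.546, -0.0098, 0.1844]
tcp_rot: [0.18, 0.683, -0.59, 0.392]
contact_force: [-0.6, 0.5, -0.7]
grip_width: 0.0431
 t 27.48 p [546.   -9.8 184.4] x [-0.628 -0.217 -0.748] y [ 0.708  0.24  -0.664] z [ 0.324 -0.946  0.003] F [-0.6  0.5 -0.7] T [-0.11  0.28 -0.05] w 43.1
  q [-0.276  0.1    2.104  1.189  0.474 -0.009]
```

View pics/w21.png

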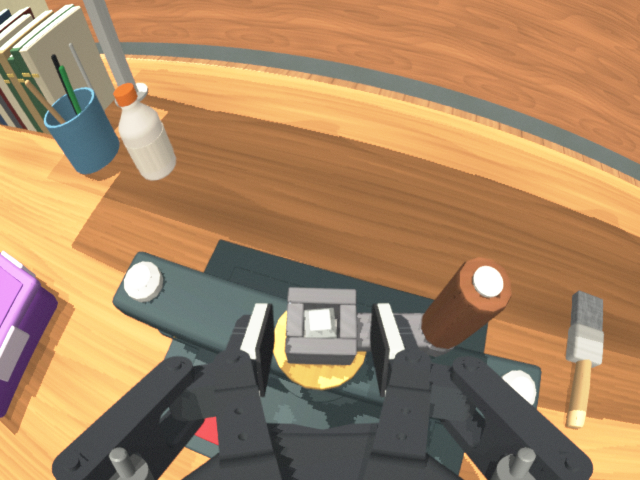

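```bash
python3 -m jog '[[[0,0,0],[0,4,0.5],0.52],[[0,0,0],[0,4,0.5],0.52],[[0,0,0],[0,0,0],0.52]]'
python3 - <<'E'
from h import *
s,Q=show()
c=cam('wrist'); crop(c['color'],200,220,320,220,2.5,'pics/w22.png')
c=cam('side'); crop(c['color'],255,195,110,82,7,'pics/s22.png')
E
```

```text
clock: 27.9
tcp_pos: [0.5524, -0.0088, 0.1789]
tcp_rot: [0.18, 0.683, -0.59, 0.392]
contact_force: [0.3, -0.2, -0.1]
grip_width: 0.0407
 t 27.9 p [552.4  -8.8 178.9] x [-0.627 -0.217 -0.748] y [ 0.708  0.24  -0.664] z [ 0.324 -0.946  0.004] F [ 0.3 -0.2 -0.1] T [-0.05  0.33 -0.04] w 40.7
  q [-0.269  0.124  2.094  1.214  0.464 -0.032]
```

View pics/w22.png

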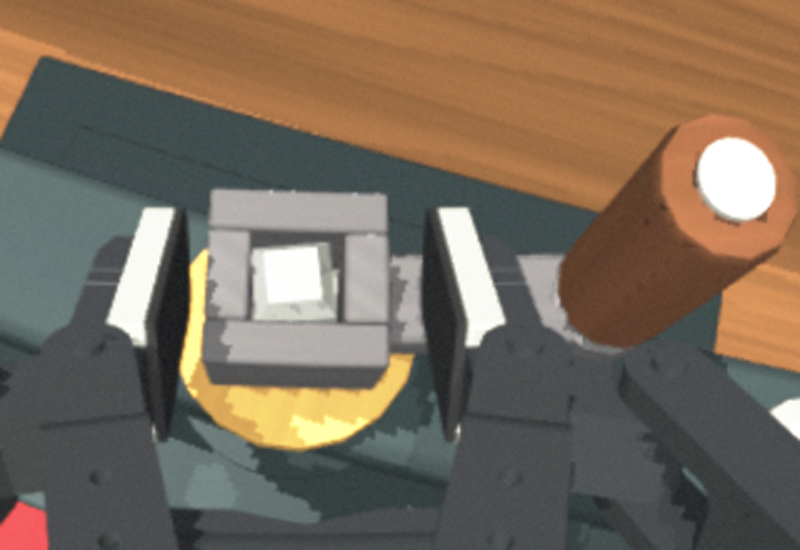

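View pics/s22.png

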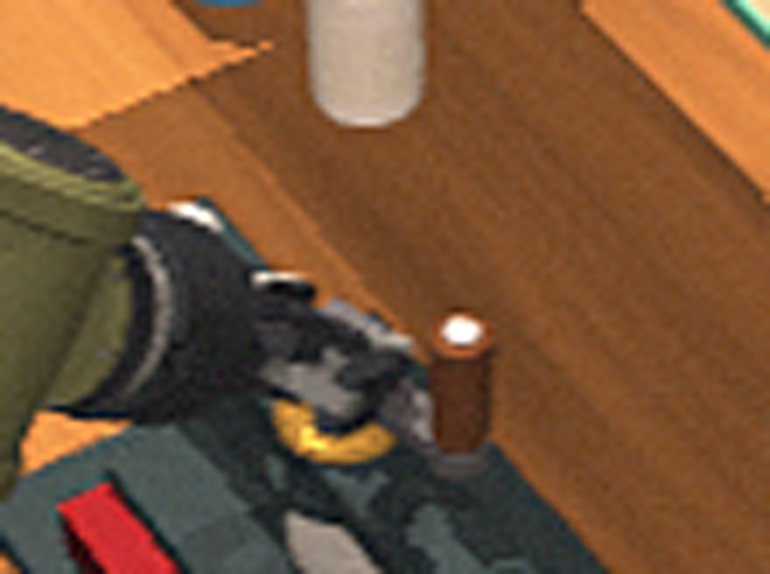

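```bash
python3 -m jog '[[[0,0,0],[0,1.5,-1.5],0.52],[[0,0,0],[0,0,0],1],[[0,0,0],[0,0,0],1],[[0,0,0],[0,0,0],1]]' 60
python3 - <<'E'
from h import *
s,Q=show()
c=cam('wrist'); crop(c['color'],200,220,320,220,2.5,'pics/w23.png')
E
```

```text
clock: 28.5
tcp_pos: [0.5526, -0.0069, 0.1783]
tcp_rot: [0.18, 0.682, -0.59, 0.393]
contact_force: [-2.3, -0.4, 1.2]
grip_width: 0.0298
 t 28.5 p [552.6  -6.9 178.3] x [-0.627 -0.218 -0.748] y [ 0.709  0.24  -0.664] z [ 0.324 -0.946  0.004] F [-2.3 -0.4  1.2] T [-0.17  0.53 -0.03] w 29.8
  q [-0.264  0.125  2.095  1.218  0.459 -0.034]
```

View pics/w23.png

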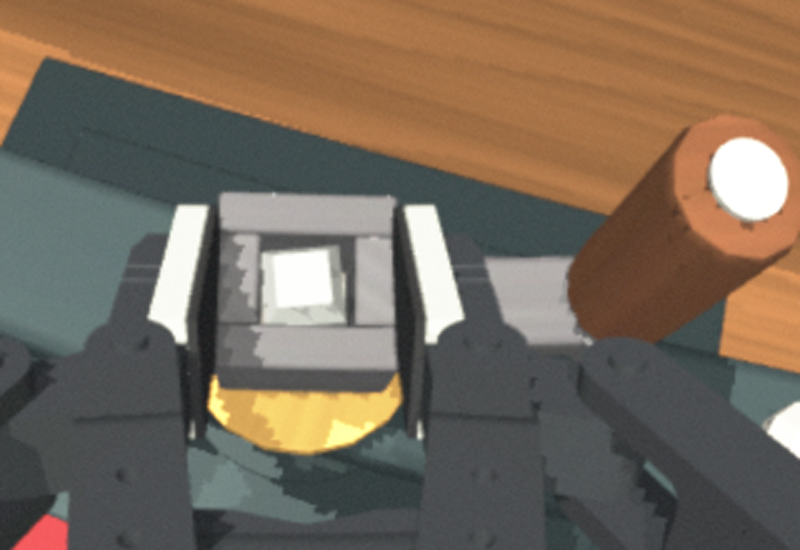

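The boss is now held (29.8 mm). I'll firm up the grip and lift straight up.

```bash
python3 -m jog '[[[0,0,0],[0,0,0],1],[[0,0,0],[-1.5,-1.3,0],1],[[0,0,0],[-2.2,-2,0],1],[[0,0,0],[-3,-2.7,0],1],[[0,0,0],[-3,-2.7,0],1]]' 110
python3 - <<'E'
from h import *
s,Q=show()
c=cam('wrist'); crop(c['color'],200,220,320,220,2.5,'pics/w24.png')
E
```

```text
clock: 29.18
tcp_pos: [0.5521, -0.0067, 0.1913]
tcp_rot: [0.179, 0.683, -0.59, 0.392]
contact_force: [0.1, -0.1, -2.0]
grip_width: 0.028
 t 29.18 p [552.1  -6.7 191.3] x [-0.628 -0.217 -0.747] y [ 0.708  0.24  -0.665] z [ 0.324 -0.946  0.003] F [ 0.1 -0.1 -2. ] T [-0.13  0.62 -0.02] w 28.0
  q [-0.264  0.099  2.085  1.149  0.474  0.043]
```

View pics/w24.png

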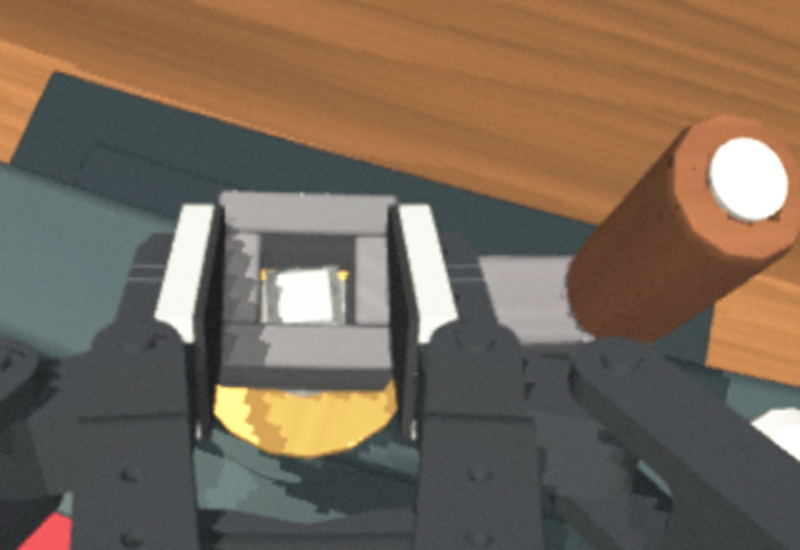

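```bash
python3 -m jog '[[[0,0,0],[-3,-2.7,0],1],[[0,0,0],[-3.7,-3.3,0],1],[[0,0,0],[-3.7,-3.3,0],1],[[0,0,0],[-7.5,-6.6,0],1],[[0,0,0],[-11,-10,0],1]]'
python3 - <<'E'
from h import *
s,Q=show()
c=cam('wrist'); crop(c['color'],200,220,320,220,2.5,'pics/w25.png')
c=cam('side'); crop(c['color'],245,195,130,130,6,'pics/s25.png')
E
```

```text
clock: 29.85
tcp_pos: [0.5518, -0.0066, 0.2319]
tcp_rot: [0.179, 0.683, -0.59, 0.392]
contact_force: [-0.1, 0.0, -2.6]
grip_width: 0.0279
 t 29.85 p [551.8  -6.6 231.9] x [-0.629 -0.217 -0.747] y [ 0.707  0.24  -0.665] z [ 0.324 -0.946  0.002] F [-0.1  0.  -2.6] T [-0.09  0.61  0.01] w 27.9
  q [-0.264  0.029  2.046  0.974  0.527  0.243]
```

View pics/w25.png

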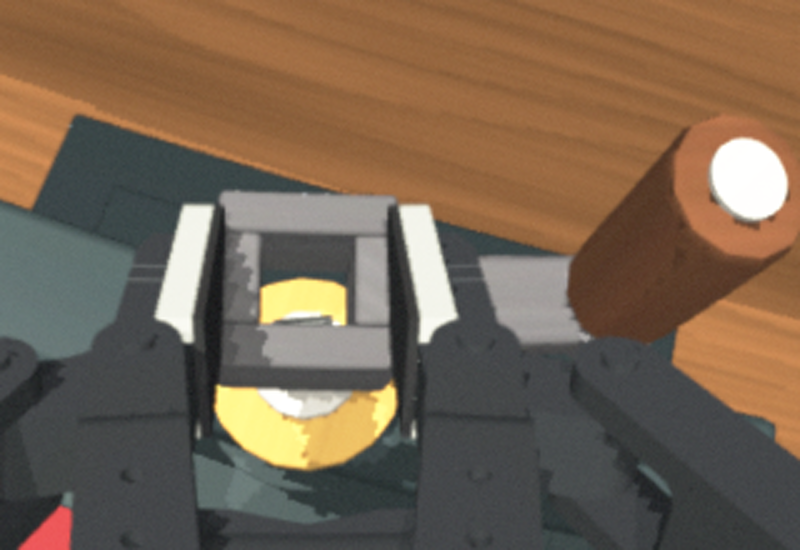

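View pics/s25.png

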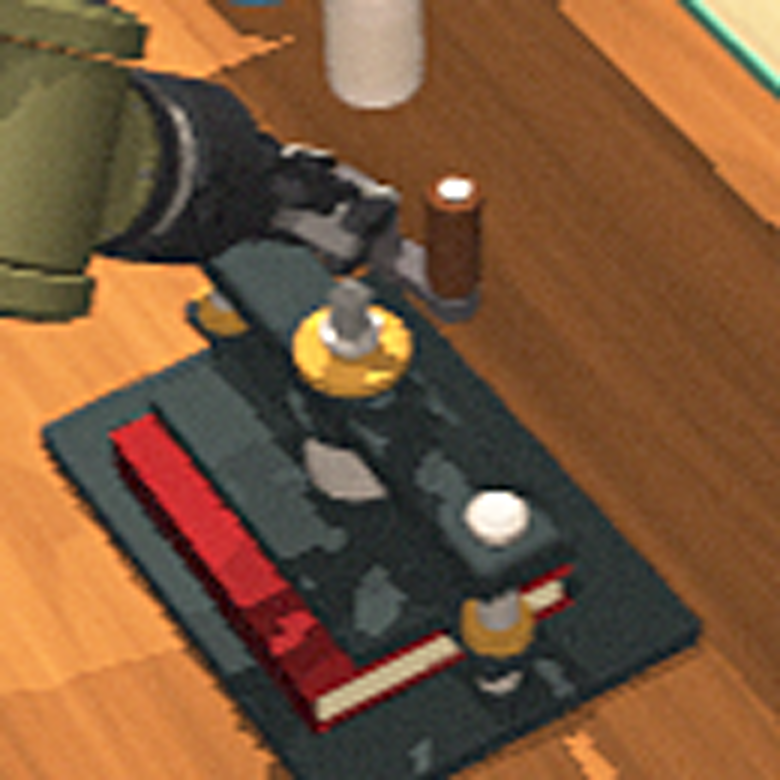

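Run:
```python
from h import *
s,Q=show()
# crank origin in tool from grip time
p=np.array([.5526,-.0069,.1783]); Bg=Q.T@(np.array([.548,-.009,.155])-p); np.save("Bg.npy",Bg); np.save("Qg.npy",Q); print(Bg)
o=s["tcp_pos"]+Q@Bg; print("origin",o)
tgt=s["tcp_pos"]+[.432-o[0],-.310-o[1],0]; print(tgt); plan(tgt,Q,10,1)
```

```text
t 29.95 p [552.4  -6.8 233.4] x [-0.626 -0.218 -0.748] y [ 0.709  0.24  -0.663] z [ 0.324 -0.946  0.004] F [ 0.8 -0.1 -2.3] T [-0.11  0.64  0.01] w 28.1
  q [-0.264  0.028  2.045  0.975  0.527  0.242]
[0.02077848 0.01168573 0.00039802]
origin [ 0.54778917 -0.00886014  0.21011962]
[ 0.4366     -0.3079      0.23341962]
[[[0.0,0.0,0.0],[13.8,-15.4,24.7],1],[[0.0,0.0,0.0],[13.8,-15.4,24.7],1],[[0.0,0.0,0.0],[13.8,-15.4,24.7],1],[[0.0,0.0,0.0],[13.8,-15.4,24.7],1],[[0.0,0.0,0.0],[13.8,-15.4,24.7],1]]
[[[0.0,0.0,0.0],[13.8,-15.4,24.7],1],[[0.0,0.0,0.0],[13.8,-15.4,24.7],1],[[0.0,0.0,0.0],[13.8,-15.4,24.7],1],[[0.0,0.0,0.0],[13.8,-15.4,24.7],1],[[0.0,0.0,0.0],[13.8,-15.4,24.7],1]]
```

```bash
python3 -m jog '[[[0,0,0],[8,-9,14],1],[[0,0,0],[13.8,-15.4,24.7],1],[[0,0,0],[13.8,-15.4,24.7],1],[[0,0,0],[13.8,-15.4,24.7],1],[[0,0,0],[13.8,-15.4,24.7],1]]'; python3 -m jog '[[[0,0,0],[13.8,-15.4,24.7],1],[[0,0,0],[13.8,-15.4,24.7],1],[[0,0,0],[13.8,-15.4,24.7],1],[[0,0,0],[13.8,-15.4,24.7],1],[[0,0,0],[5,-6,9],1]]'
python3 - <<'E'
from h import *
s,Q=show(); Bg=np.load("Bg.npy");Qg=np.load("Qg.npy")
o=s["tcp_pos"]+Q@Bg; print("origin",o)
tgt=np.array([.432,-.310,.05])-Qg@Bg; plan(tgt,Qg,5,1)
E
```

```text
clock: 30.58
tcp_pos: [0.4977, -0.1458, 0.2318]
tcp_rot: [0.179, 0.683, -0.589, 0.394]
contact_force: [0.6, 0.2, -1.9]
grip_width: 0.0279
clock: 31.2
tcp_pos: [0.4449, -0.2826, 0.2299]
tcp_rot: [0.18, 0.682, -0.589, 0.394]
contact_force: [-0.3, 0.4, -1.4]
grip_width: 0.0281
 t 31.2 p [ 444.9 -282.6  229.9] x [-0.624 -0.219 -0.75 ] y [ 0.71   0.242 -0.662] z [ 0.326 -0.945  0.004] F [-0.3  0.4 -1.4] T [-0.19  0.62  0.03] w 28.1
  q [-0.98   0.148  1.924  0.978  1.061 -0.247]
origin [ 0.44038449 -0.28466929  0.20658813]
[[[0.0,0.0,0.0],[25.6,18.3,4.1],1],[[0.0,0.0,0.0],[25.6,18.3,4.1],1],[[0.0,0.0,0.0],[25.6,18.3,4.1],1],[[0.0,0.0,0.0],[25.6,18.3,4.1],1],[[0.0,0.0,0.0],[25.6,18.4,4.1],1]]
```

```bash
python3 -m jog '[[[0,0,0],[22,15,4.5],1],[[0,0,0],[22,15,4.5],1],[[0,0,0],[22,15,4.5],1],[[0,0,0],[20,14,4],1],[[0,0,0],[8,6,2],1]]'; python3 -m jog '[[[0,0,0],[0,0,0],1]]' >/dev/null
python3 - <<'E'
from h import *
import pickle
s,Q=show(); Bg=np.load("Bg.npy");Qg=np.load("Qg.npy")
o=s["tcp_pos"]+Q@Bg; print("origin",o)
c=cam('wrist'); cv2.imwrite('pics/w26.png',c['color'])
c=cam('side'); crop(c['color'],255,330,140,110,5.5,'pics/s26.png')
tgt=np.array([.432,-.310,.02])-Qg@Bg; plan(tgt,Qg,4,1)
E
```

```text
clock: 31.82
tcp_pos: [0.4394, -0.3056, 0.113]
tcp_rot: [0.18, 0.682, -0.589, 0.395]
contact_force: [-0.1, -0.3, -2.9]
grip_width: 0.0278
 t 31.95 p [ 439.6 -305.3  112.8] x [-0.624 -0.22  -0.75 ] y [ 0.71   0.241 -0.661] z [ 0.326 -0.945  0.005] F [-0.3  0.5 -2.2] T [-0.11  0.67 -0.02] w 28.1
  q [-1.018  0.382  1.962  1.117  0.95  -0.547]
origin [ 0.4350312  -0.30743984  0.08944365]
[[[0.0,0.1,0.0],[13.8,10.9,0.2],1],[[0.0,0.1,0.0],[13.8,10.9,0.2],1],[[0.0,0.1,0.0],[13.8,10.9,0.2],1],[[0.0,0.1,0.0],[13.8,11.0,0.2],1]]
```

View pics/w26.png

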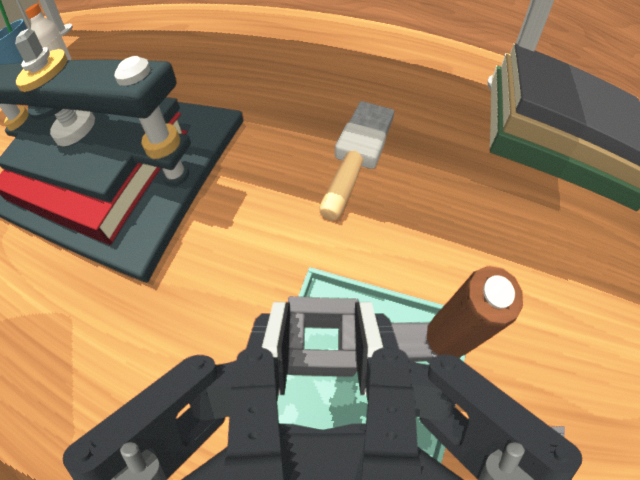

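View pics/s26.png

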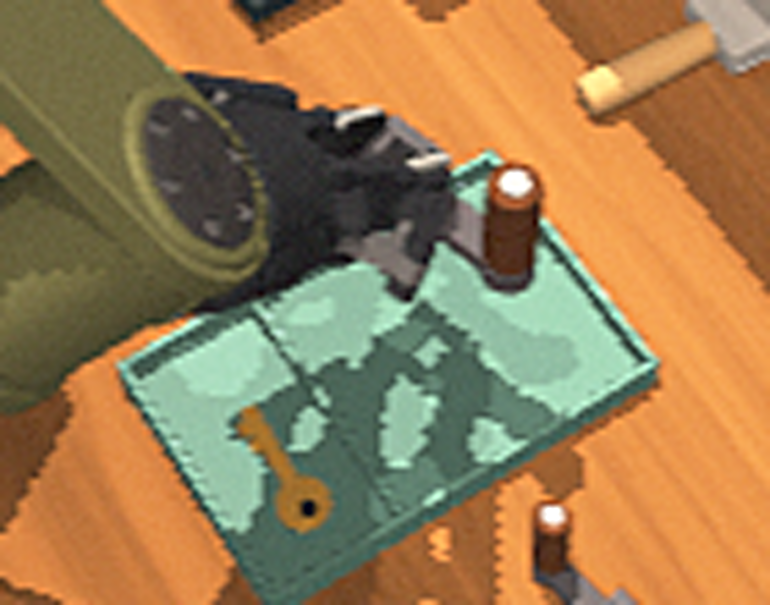

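The crank is level above the roomy half, and the wrist view (top left) shows the platen resting on the book. Down I go.

```bash
python3 -m jog '[[[0,0,0],[12,9.5,0.2],1],[[0,0,0],[12,9.5,0.2],1],[[0,0,0],[12,9.5,0.2],1],[[0,0,0],[8,6.5,0.2],1],[[0,0,0],[2,1.5,0],1]]';python3 - <<'E'
from h import *
i=cv2.imread('pics/w26.png'); crop(i,0,100,200,150,4,'pics/w26a.png')
s,Q=show(); Bg=np.load("Bg.npy");Qg=np.load("Qg.npy")
o=s["tcp_pos"]+Q@Bg; print("origin",o)
tgt=np.array([.432,-.310,.008])-Qg@Bg; plan(tgt,Qg,4,1)
E
```

```text
clock: 32.67
tcp_pos: [0.4391, -0.3091, 0.0586]
tcp_rot: [0.18, 0.678, -0.591, 0.398]
contact_force: [0.2, -0.5, -1.9]
grip_width: 0.0281
 t 32.67 p [ 439.1 -309.1   58.6] x [-0.619 -0.227 -0.752] y [ 0.714  0.236 -0.659] z [ 0.327 -0.945  0.016] F [ 0.2 -0.5 -1.9] T [-0.17  0.64 -0.04] w 28.1
  q [-1.023  0.501  1.966  1.207  0.901 -0.703]
origin [ 0.43473208 -0.3114545   0.03523866]
[[[-0.1,0.2,-0.1],[5.4,4.1,-0.6],1],[[-0.1,0.2,-0.1],[5.4,4.1,-0.6],1],[[-0.1,0.2,-0.1],[5.4,4.1,-0.6],1],[[-0.1,0.2,-0.1],[5.4,4.1,-0.5],1]]
```

View pics/w26a.png

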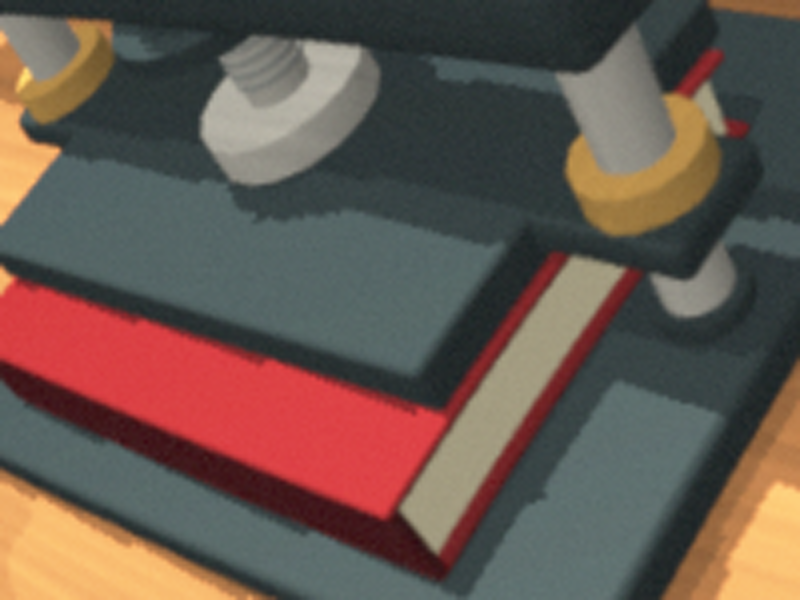

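```bash
python3 -m jog '[[[0,0,0],[5.4,4.1,-0.6],1],[[0,0,0],[5,3.8,-0.5],1],[[0,0,0],[2.5,1.8,0],1],[[0,0,0],[0,0,0],1]]'
python3 - <<'E'
from h import *
s,Q=show(); Bg=np.load("Bg.npy")
o=s["tcp_pos"]+Q@Bg; print("origin",o)
# platen check from w26 pose
s2=dict(tcp_pos=np.array([.4396,-.3053,.1128]),tcp_rot=R.from_matrix(np.column_stack([[-.624,-.22,-.75],[.71,.241,-.661],[.326,-.945,.005]])).as_quat())
c=cam('wrist')
f=lambda x,y:(0+(x+.5)/4-.5,100+(y+.5)/4-.5)
def near(ry,xy):
    C,d=ry; k=((np.array(xy)-C[:2])@d[:2])/(d[:2]@d[:2]); return C+k*d
for n,p,xy in [("ptop",(418,372),(.4901,-.1048)),("pbot",(440,408),(.4901,-.1048)),("booktop",(392,517),(.4662,-.1068)),("bookbot",(440,577),(.4665,-.106))]: print(n,near(wray(c,f(*p),s2),xy).round(4))
crop(c['color'],200,220,320,220,2.5,'pics/w27.png')
E
```

```text
clock: 33.17
tcp_pos: [0.438, -0.3091, 0.0424]
tcp_rot: [0.18, 0.678, -0.592, 0.398]
contact_force: [-0.3, -0.2, -2.0]
grip_width: 0.0278
 t 33.17 p [ 438.  -309.1   42.4] x [-0.618 -0.228 -0.752] y [ 0.715  0.235 -0.659] z [ 0.327 -0.945  0.017] F [-0.3 -0.2 -2. ] T [-0.17  0.65  0.02] w 27.8
  q [-1.026  0.536  1.968  1.235  0.889 -0.75 ]
origin [ 0.43360995 -0.31142259  0.0191106 ]
ptop [ 0.4906 -0.105   0.064 ]
pbot [ 0.4901 -0.1048  0.0523]
booktop [ 0.4658 -0.1067  0.0481]
bookbot [ 0.4655 -0.1056  0.024 ]
```

View pics/w27.png

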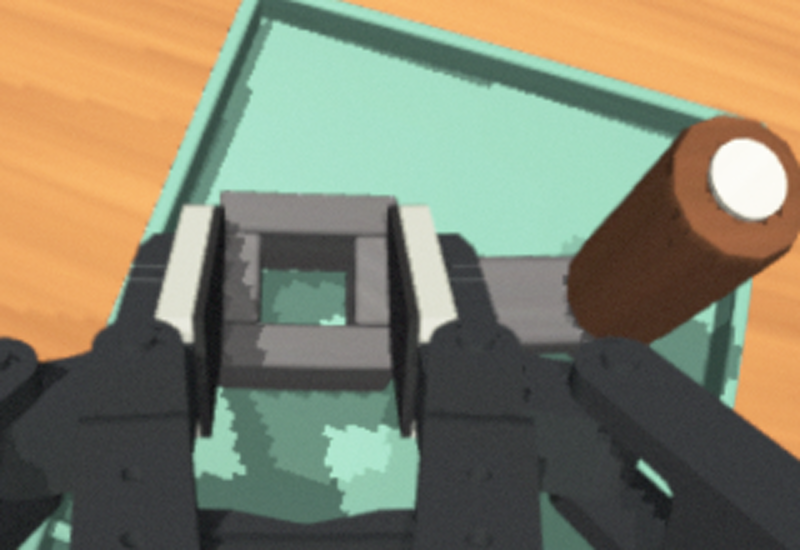

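```bash
python3 -m jog '[[[0,0,0],[3.7,3.3,0],1],[[0,0,0],[2.2,2,0],1],[[0,0,0],[1.5,1.3,0],1]]'; python3 -m jog '[[[0,0,0],[0.8,0.7,0],1],[[0,0,0],[0.8,0.7,0],1]]'; python3 -c "
from h import *
s,Q=show(); print(s['tcp_pos']+Q@np.load('Bg.npy'))"
```

```text
clock: 33.6
tcp_pos: [0.4383, -0.3094, 0.0323]
tcp_rot: [0.18, 0.677, -0.592, 0.398]
contact_force: [0.3, -0.0, -2.2]
grip_width: 0.0281
clock: 33.85
tcp_pos: [0.4383, -0.3094, 0.0299]
tcp_rot: [0.18, 0.677, -0.592, 0.398]
contact_force: [0.1, 0.1, -2.5]
grip_width: 0.028
 t 33.85 p [ 438.3 -309.4   29.9] x [-0.618 -0.228 -0.752] y [ 0.715  0.235 -0.659] z [ 0.327 -0.945  0.018] F [ 0.1  0.1 -2.5] T [-0.11  0.6   0.06] w 28.0
  q [-1.026  0.565  1.965  1.256  0.88  -0.783]
[ 0.43390668 -0.31176994  0.00662716]
```

```bash
python3 -m jog '[[[0,0,0],[0.8,0.7,0],1],[[0,0,0],[0.8,0.7,0],1]]'; python3 -m jog '[[[0,0,0],[0.6,0.5,0],1],[[0,0,0],[0,0,0],1]]'; python3 -c "
from h import *
s,Q=show(); print(s['tcp_pos']+Q@np.load('Bg.npy'))"
```

```text
clock: 34.1
tcp_pos: [0.4383, -0.3095, 0.0279]
tcp_rot: [0.18, 0.677, -0.592, 0.399]
contact_force: [-2.0, 2.2, 1.8]
grip_width: 0.0284
clock: 34.35
tcp_pos: [0.4385, -0.3093, 0.0276]
tcp_rot: [0.18, 0.677, -0.592, 0.399]
contact_force: [-3.0, 1.4, 2.6]
grip_width: 0.028
 t 34.35 p [ 438.5 -309.3   27.6] x [-0.617 -0.229 -0.753] y [ 0.716  0.235 -0.657] z [ 0.328 -0.945  0.019] F [-3.   1.4  2.6] T [-0.03  0.35  0.18] w 28.0
  q [-1.026  0.571  1.964  1.261  0.88  -0.792]
[ 0.43414624 -0.31170143  0.00427068]
```

```bash
python3 -m jog '[[[0,0,0],[0,0,0],0.57],[[0,0,0],[0,0,0],0.54],[[0,0,0],[0,0,0],0.52]]'; python3 -c "
from h import *
s,Q=show()
c=cam('wrist'); crop(c['color'],200,220,320,220,2.5,'pics/w28.png')
c=cam('side'); crop(c['color'],255,330,140,110,5.5,'pics/s28.png')"
```

```text
clock: 34.72
tcp_pos: [0.4386, -0.3097, 0.0277]
tcp_rot: [0.18, 0.677, -0.592, 0.399]
contact_force: [-0.3, 0.4, -0.1]
grip_width: 0.0405
 t 34.73 p [ 438.6 -309.7   27.7] x [-0.617 -0.229 -0.753] y [ 0.716  0.235 -0.657] z [ 0.327 -0.945  0.019] F [-0.3  0.4 -0.1] T [-0.1   0.36 -0.01] w 40.5
  q [-1.026  0.571  1.964  1.262  0.879 -0.791]
```

View pics/w28.png

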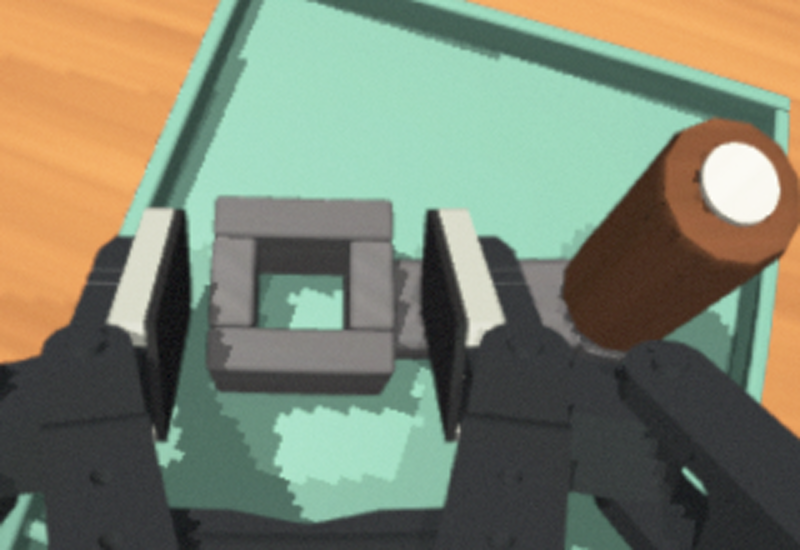

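View pics/s28.png

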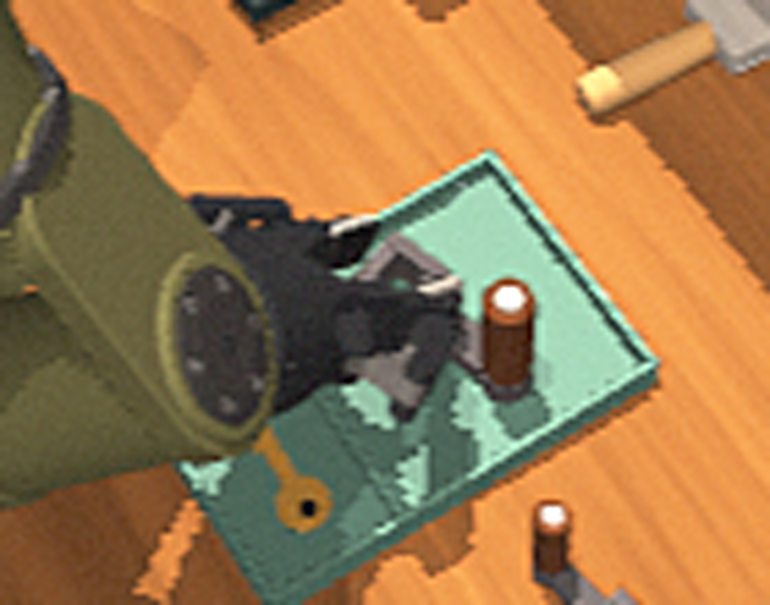

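The crank is released and lying flat. I'll back away along the tool axis, then check.

```bash
python3 -m jog '[[[0,0,0],[0,-10,0],0.52],[[0,0,0],[0,-18,0],0.52],[[0,0,0],[0,-25,0],0.52],[[0,0,0],[-8,-25,0],0.52],[[0,0,0],[-8,-20,0],0.52]]'; python3 -m jog '[[[0,0,0],[-20,-18,0],0.52],[[0,0,0],[-20,-18,0],0.52],[[0,0,0],[0,0,0],0.52]]'; python3 -c "
from h import *
s,Q=show()
import pickle
c=cam('wrist'); cv2.imwrite('pics/w29.png',c['color']); pickle.dump((s,c),open('w29.pkl','wb'))
c=cam('side'); cv2.imwrite('pics/s29.png',c['color'])"
```

```text
clock: 35.45
tcp_pos: [0.3736, -0.3299, 0.1079]
tcp_rot: [0.18, 0.677, -0.592, 0.398]
contact_force: [0.1, 0.5, 0.5]
grip_width: 0.0411
clock: 35.83
tcp_pos: [0.3694, -0.3308, 0.1665]
tcp_rot: [0.18, 0.676, -0.594, 0.397]
contact_force: [1.2, -0.2, -0.8]
grip_width: 0.041
 t 35.83 p [ 369.4 -330.8  166.5] x [-0.619 -0.229 -0.751] y [ 0.715  0.229 -0.66 ] z [ 0.323 -0.946  0.022] F [ 1.2 -0.2 -0.8] T [-0.11  0.35 -0.  ] w 41.0
  q [-1.186  0.245  1.984  0.994  1.106 -0.519]
```

View pics/w29.png

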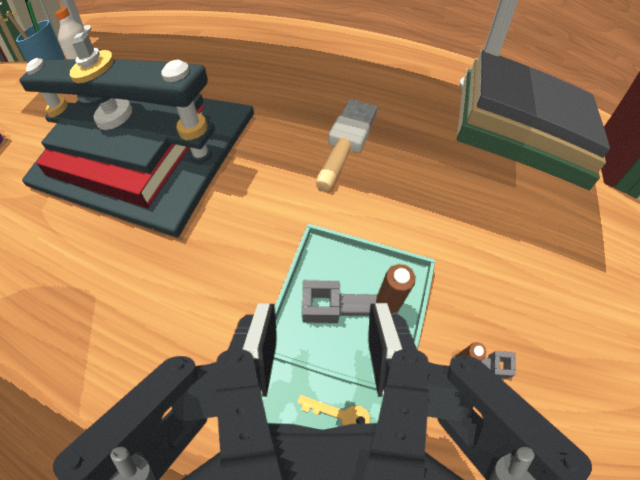

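View pics/s29.png

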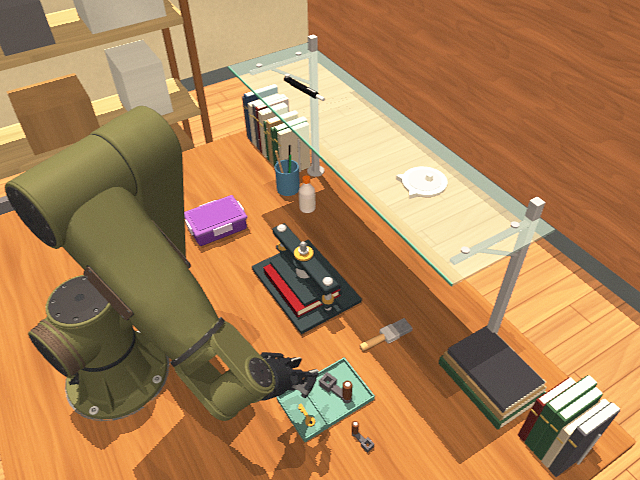

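Run:
```python
from h import *
c=cam('top'); a=cv2.imread('pics/top0.png'); b=c['color']; cv2.imwrite('pics/top29.png',b)
def purple(i): 
    h=cv2.cvtColor(i,cv2.COLOR_BGR2HSV); m=cv2.inRange(h,(125,80,40),(160,255,255)); ys,xs=np.nonzero(m); return xs.mean().round(2),ys.mean().round(2),len(xs)
print("lunch",purple(a),purple(b))
def red(i):
    h=cv2.cvtColor(i[200:280,240:350],cv2.COLOR_BGR2HSV); m=cv2.inRange(h,(170,120,60),(180,255,255))|cv2.inRange(h,(0,170,60),(5,255,255)); ys,xs=np.nonzero(m); return xs.min(),xs.max(),ys.min(),ys.max()
print("book",red(a),red(b))
def gold(i):
    h=cv2.cvtColor(i[285:315,375:415],cv2.COLOR_BGR2HSV); m=cv2.inRange(h,(15,120,80),(30,255,255)); ys,xs=np.nonzero(m); return xs.mean().round(2),ys.mean().round(2),len(xs)
print("key",gold(a),gold(b))
T=c
d=cv2.absdiff(a,b).max(2); cv2.imwrite('pics/diff.png',d)
import pickle
s,w=pickle.load(open('w29.pkl','rb'))
o=atz(wray(w,(321,300),s),.028);k=atz(wray(w,(402,276),s),.072); print("boss top c",o.round(4),"knob top",k.round(4),np.linalg.norm((k-o)[:2]), "mid",((o+k)/2).round(4))
```

```text
lunch (np.float64(183.92), np.float64(274.73), 1913) (np.float64(183.92), np.float64(274.75), 1915)
book (np.int64(28), np.int64(85), np.int64(59), np.int64(66)) (np.int64(28), np.int64(85), np.int64(59), np.int64(66))
key (np.float64(25.72), np.float64(17.66), 47) (np.float64(28.24), np.float64(17.66), 41)
boss top c [ 0.431  -0.3122  0.028 ] knob top [ 0.4527 -0.3687  0.072 ] 0.060563607448843086 mid [ 0.4419 -0.3404  0.05  ]
```

View pics/diff.png

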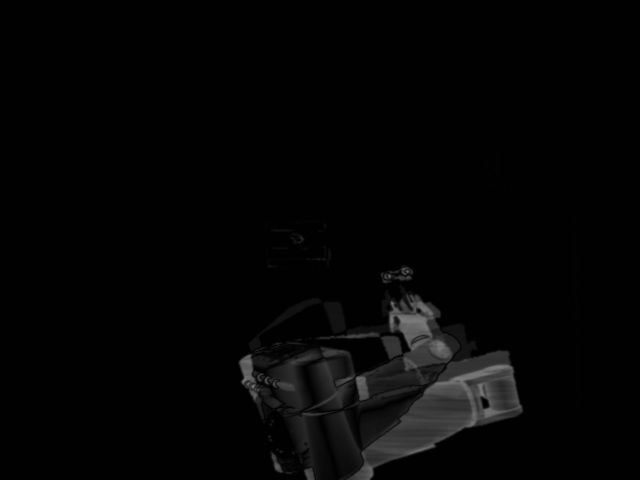

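```bash
python3 -c "
from h import *
print(manip.hand_in()); show()"
```

```text
the job is handed in; nothing more can be done
None
the job is handed in; nothing more can be done
```

I wound the press down and laid the crank back in the roomy half of the tray. The job was handed in at about 36 s of the 67 s, and no verdict was reported.

**Winding:** I fitted the crank fully on the square at a slant of about 38° and wound it clockwise about 3.55 turns. I had estimated 11–12 mm of air under the platen. By the wrist pictures it came down 13.4–14 mm, which agrees with the turns. That puts it about 0.55–0.75 turn past first touch, roughly 65–90 N. This squeeze is worked out from the geometry; I had no direct reading of it.

**What went wrong on the way:**
- **First lift:** the crank jammed on the square and the knob slipped out of the fingers. The crank stayed seated and level.
- **First re-grip:** the fingers closed on nothing. By the pictures the fingertips reach about 22 mm less far than I had assumed.
- **Second re-grip:** I took hold of the boss, and the crank came off freely and went down at only a few newtons.

**Last checks:**
- **Crank:** it lies flat, knob up, with its middle at about (0.442, -0.340), close to the centre of the roomy half. The hand is clear of everything.
- **Book and lunch box:** neither has moved in the top view.
- **Other bystanders:** the top-view before-and-after comparison shows no change for the ones in view.
- **Door key:** the hand partly hid it from above, so its apparent shift of about 2.5 pixels is not a reliable measurement. In the other views it lies in its half of the tray.
- **Heights from one view:** these disagreed by 2–3 mm for both the book and the platen, so I relied on the platen's drop and the turns counted.

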